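Finish the second course of soap in a tray and fold up its sides

TASK

Finish the second course of soap bars in the cardboard tray in running bond, like brickwork: set down (do not drop) the loose full bar and the loose half bar from the wooden board flat and in line with the two pieces already laid there, so that every upper joint comes over the middle of a bar below and none over a lower joint. Then fold both long side walls of the tray fully upright. Leave the bars already laid where they are and do not disturb the bottle, jar and tin.

Things in the scene. Friction and masses are not known exactly. Their poses are not given: they have to be found in the camera images.
- tray: cardboard tray fixed to the bench, partly erected. Origin: centre of its underside; x across, y along. Floor 4 mm thick. Clear length between the standing end walls 254 mm (y = -127 to 127 mm), end walls 8 mm thick, 62 mm tall; clear width 60 mm (x = -30 to 30) with the side walls up. Centres of first-course bars are 18 mm above the origin, of second-course bars 46 mm.
- tray_end (a point): inner face of the tray's standing +y end wall, middle, at floor level (tray x 0, y 127, z 4 mm). The second course starts at the other (-y) end with laid_half, then laid_full, and is open from about y = -5 mm to here: room for one full and one half bar with some 13 mm to spare in all.
- wall_a (a joint): long side wall on the tray's -x side: 4 mm board, 270 mm long, 60 mm from crease to free edge, creased along the tray's floor edge. 0 = lying flat outwards on the bench, 1.57 = upright, against a firm stop (press lightly). Starts leaning outwards at 0.35 to 0.7 rad. The crease is stiff: the wall stays where it is left and moves for about 1 N at the free edge.
- wall_b (a joint): the same on the tray's +x side; also 0 = flat outwards, 1.57 = upright.
- wall_a_hinge (a point): middle of the crease of wall_a, 32 mm from the tray's middle plane, 2 mm above the bench
- wall_b_hinge (a point): middle of the crease of wall_b, 32 mm from the tray's middle plane, 2 mm above the bench
- wall_a_edge (a point): middle of the free edge of wall_a (mid-thickness), 60 mm from the crease; it travels up and inwards on an arc as the wall rises. A vertical finger held against the edge from outside must move up with it: pushed level, it only jams the edge while the wall lies low.
- wall_b_edge (a point): the same point of wall_b
- full_bar: the loose full bar, 80 mm long, 55 mm wide, 28 mm thick, 0.12 kg, lying flat on the wooden board; bar of cream hand-cut soap; origin at its centre; its x axis runs across its 55 mm width, y along its length, z through its 28 mm thickness. To be laid next to laid_full, held across its 55 mm width (no room for fingers at its ends in the tray); either way round.
- half_bar: the loose half bar, 39 mm long, 55 mm wide, 28 mm thick, 0.06 kg, lying flat on the wooden board; axes as the full bar's: the 55 mm width is along x, the 39 mm length along y. Closes the course against the +y end wall; hold it across its 55 mm width.
- low_a: first-course full bar (80 x 55 x 28 mm) at the tray's -y end; origin at its centre; loose, not to be moved
- low_b: first-course full bar in the tray's middle; origin at its centre; loose, not to be moved
- low_c: first-course full bar at the tray's +y end; origin at its centre; loose, not to be moved
- laid_half: second-course half bar (39 mm long) already laid at the -y end; origin at its centre; loose, not to be moved
- laid_full: second-course full bar already laid next to it, over the joint of low_a and low_b; origin at its centre; loose, not to be moved
- board: slatted wooden curing board, 270 x 140 mm, top face 15 mm above the bench; origin at the centre of its underside, x along its 270 mm; on the left or the right of the tray; fixed
- steel_tray: shallow metal tray, 270 x 140 mm, rim 14 mm high, on the other side of the cardboard tray; origin at the centre of its underside; fixed
- dropper_bottle: small amber dropper bottle, 33 mm across, 102 mm tall, standing in the metal tray; origin at the centre of its foot; leave alone
- balm_jar: balm jar, 56 mm across, 45 mm tall, in the metal tray; origin at the centre of its foot; leave alone
- tin: round flat tin, 69 mm across, 24 mm tall, in the metal tray; origin at the centre of its foot; leave alone
Things that resemble listed ones, but are neither listed nor needed, are in the scene too. What is shaped like the full_bar but red is not meant. What is shaped like the half_bar but purple is not meant.

How it is judged:
On the way, in this order (a step that is already met when the one before it is completed fails the run):
1. both loose bars lie in their places in the second course (x of full_bar in the frame of tray between -0.016 and 0.016 m and y of full_bar in the frame of tray between 0.027 and 0.053 m and z of full_bar in the frame of tray between 0.042 and 0.05 m and angle between the y axis of each of full_bar, half_bar and the y axis of tray, either way round below 0.3 rad and angle between the z axis of each of full_bar, half_bar and the z axis of tray, either way round below 0.06 rad and linear speed of each of full_bar, half_bar below 0.02 m/s and x of half_bar in the frame of tray between -0.016 and 0.016 m and y of half_bar in the frame of tray between 0.088 and 0.114 m and z of half_bar in the frame of tray between 0.042 and 0.05 m), for 0.2 s.
2. then both long side walls stand upright (value of joint each of wall_a, wall_b above 1.45 rad), for 0.2 s.
At the end, for the whole second after the job is handed in: Both bars lie flat at rest in course 2 (height within 4 mm, 6 mm of the tray's middle plane, 8 degrees of its line): full bar beside laid_full (tray y 40 +-10 mm), half bar at the end wall (101 +-10 mm). Both side walls above 1.45 rad. The five laid bars within 10 mm of their start (all of step 2 and x of full_bar in the frame of tray between -0.006 and 0.006 m and y of full_bar in the frame of tray between 0.03 and 0.05 m and z of full_bar in the frame of tray between 0.042 and 0.05 m and angle between the y axis of each of full_bar, half_bar and the y axis of tray, either way round below 0.14 rad and angle between the z axis of each of full_bar, half_bar and the z axis of tray, either way round below 0.06 rad and linear speed of each of full_bar, half_bar below 0.02 m/s and x of half_bar in the frame of tray between -0.006 and 0.006 m and y of half_bar in the frame of tray between 0.091 and 0.111 m and z of half_bar in the frame of tray between 0.042 and 0.05 m and distance of each of low_a, low_b, low_c, laid_half, laid_full from where it was at the start of the episode below 0.01 m); the robot touches nothing.
It fails at once if a loose bar is dropped (falls free from more than about 2 cm) ((linear speed of full_bar above 0.6 m/s and contact force between the fingers and full_bar below 0.05 N) or (linear speed of half_bar above 0.6 m/s and contact force between the fingers and half_bar below 0.05 N)).
It fails at once if a bar already laid is knocked more than 2 cm (distance of any of low_a, low_b, low_c, laid_half, laid_full from where it was at the start of the episode above 0.02 m).
It fails at once if the bottle, jar or tin is moved more than 2 cm (distance of any of dropper_bottle, balm_jar, tin from where it was at the start of the episode above 0.02 m).
It also fails if it takes over 72 s, if anything falls off the work surface, if the arm or the gripper's body presses on something with over 40 N, if the wrist force passes 120 N, or if a joint passes its speed limit or range.

ROBOT

A 7-joint arm with a two-finger parallel gripper is mounted at the origin on the work surface. World frame = base frame: x ahead of the robot, y to its left, z up, the work surface at z = 0. Lengths are in m, angles in rad, forces in N, time in s.
With the tool pointing down it reaches from about 0.425 to 0.875 m from the base axis. Payload 9.9 kg.
Tool frame: the origin (TCP) lies on the centre line of the jaws, within the pads' length; the fingertips stand 19 mm ahead of it and the grasp point (between the pads) is the TCP (env.finger_overhang is the distance from the TCP to the fingertips, in m); z points along the fingers, y is the direction in which the jaws open and shut (so a half turn about z gives the same grasp; the last joint's range is limited). The gripper opens to 85 mm and grips with 20 to 120 N. Pads are 22 mm wide; open, the fingers measure 114 mm over their backs; the gripper's body (76 mm by 85 mm) begins 54 mm behind the grasp point. The pads swing forward as they close: fully open they stand 13 mm farther back than shut.
Start: joints at [-1.316, 0.576, 0.025, 1.437, -0.015, 1.129, -0.057], TCP at [0.224, 0.637, 0.25] pointing down, gripper open.
Joint ranges: [-2.76, 2.76], [-0.34, 2.15], [-1.52, 1.57], [0.19, 2.46], [-1.09, 4.23], [0.17, 1.99], [-2.82, 2.82]. Speed limits (rad/s): [2.22, 2.22, 3.01, 3.01, 3.14, 3.14, 3.14].

INTERFACE

Orientations are given as a unit quaternion [x, y, z, w].
In Python, from bench import env gives the robot as it stands.
- The arm moves only by the tool send_rows, never from a script. Its argument "motion" is a list that holds one entry, the list of rows, each a list of 5 numbers: the shift along the tool's x, y, z normalised to -1 to 1, where 1 is 20 mm, then the turn about the tool's z normalised to -1 to 1, where 1 is 6 degrees, then the closure in counts, from 0 (fully open) to 255 (shut). In form: [[[tx, ty, tz, yaw, claw], ...]]. A call has 1 to 8 rows; each row shifts and turns the commanded pose from where the row before left it, along the tool's axes as they then stand; what a row does not reach is not made up. A row lasts 1/10 s, in which the tool goes at most 50 mm and 8.59 degrees, less where a joint would pass 70% of its speed; a pose out of reach is approached as far as the arm can. A call with a number of a shift or a turn outside -1 to 1 is refused whole. A call with a gripper value outside its range is refused whole. The fingers move at their own pace and stop on an object; "force" is the grip in N (left out, the last holds). Time passes only in rows, so rows that do not move let the fingers close. It gives the time, the measured TCP pose, the force and the opening at its end, in the units of the state.
- env.state(): the state, without advancing time (a new reading comes with each control period).
- env.capture(name): name is "side" or "top" or "wrist"; returns (picture, depth): 384x512x3 uint8, red, green, blue; 384x512 float32, m along the optical axis (not along the pixel's ray), 0 where there is no reading.
- env.camera_model(name): a dict with "intrinsics" (3x3 intrinsics, pixels), "R" (3x3) and "t" (3): a world point X has camera coordinates R X + t. Camera axes: x right, y down, z forward; pixel columns grow to the right and rows downward; lengths in m; the calibration is good to about 2 mm. A picture is of the moment at which its call begins: read the wrist's pose just before it. camera_model takes no time and is no camera call; for the wrist camera it gives the pose at the moment of the call.
- env.close_job(): hands the job in, once; it reports no verdict.
The state is a dict: "time": time; "joint_pos": joint angles; "joint_vel": joint speeds; "joint_efforts": joint torques, N m; "ee_pos": TCP position; "tcp_rot": TCP orientation; "ft_force": force on the tool from outside, world axes, zero at the start; "moment": the same for the moment, N m; "gripper_width": finger opening in m.
Only numpy, scipy, OpenCV 4.12 (cv2) and the standard library are available. Lean on these libraries where they do the work, as an engineer would, in place of code of your own. Each camera call takes 0.05 s, during which the arm holds its last target.

## Working session

There is one attempt and no reset: what is moved stays moved. The work goes in short steps, Python scripts to look and compute and a tool call to move; the robot and the scene stay as the last step left them, time stands still between calls to the robot, and variables do not carry over. Pictures are saved under pics/ and viewed, and the job is handed in when it is done.

Besides the shell and the picture viewer there is one more tool, called after "Emit:" as a command line: name --argument value ..., lists and objects as JSON in quotes. send_rows: Moves the arm, as the interface text tells. Scaled input: -1 to 1 covers 20 mm each way for a shift and 6 degrees each way for a turn. Its arguments: {"type":"object","properties":{"motion":{"type":"array","items":{"type":"array","items":{"type":"array","items":{"type":"number"}}}},"force":{"type":"number"}},"required":["motion"]}

```bash
ls; mkdir -p pics
python3 - <<'E'
from bench import env
import cv2,numpy as np
print(env.state())
for n in("top","side"):
    m=env.camera_model(n);print(n,m)
    p,d=env.capture(n);cv2.imwrite(f"pics/{n}0.png",p[:,:,::-1]);np.savez(f"pics/{n}0.npz",p=p,d=d)
E
```

```text
pics
{'time': 0.0, 'joint_pos': array([-1.31579245,  0.57653004,  0.0248565 ,  1.43793225, -0.01500821,
        1.12897164, -0.0565303 ]), 'joint_vel': array([ 0.0009455 ,  0.00028481,  0.00015841,  0.00062962,  0.00069444,
       -0.00085612, -0.00104215]), 'joint_efforts': array([ 1.37449965e-04, -7.65752792e+01,  2.25082688e+00, -2.85967201e+01,
        1.54007447e-02,  1.28811621e-02, -5.50905804e-05]), 'ee_pos': array([0.22419909, 0.63622839, 0.24943574]), 'tcp_rot': array([ 1.68597977e-01,  9.85684552e-01, -8.22542706e-04, -9.70292392e-05]), 'ft_force': array([ 0.68062496,  0.66759996, -0.29072204]), 'moment': array([-0.03877928,  0.05712379, -0.00877094]), 'gripper_width': 0.08528256072126267}
top {'intrinsics': array([[476.32694817,   0.        , 260.06488546],
       [  0.        , 476.32694817, 188.76990517],
       [  0.        ,   0.        ,   1.        ]]), 'R': array([[ 0.01178   , -0.99975612, -0.01867996],
       [-0.99353187, -0.00959256, -0.11314772],
       [ 0.11294094,  0.01989201, -0.99340256]]), 't': array([-0.07624783,  0.48121578,  1.23891417])}
side {'intrinsics': array([[360.18109974,   0.        , 249.31133182],
       [  0.        , 360.18109974, 189.83079343],
       [  0.        ,   0.        ,   1.        ]]), 'R': array([[-0.98995121, -0.1411475 ,  0.00860091],
       [-0.09623227,  0.62787069, -0.77234561],
       [ 0.1036144 , -0.76541216, -0.6351443 ]]), 't': array([0.46949165, 0.15141067, 0.86602731])}
```

View pics/top0.png

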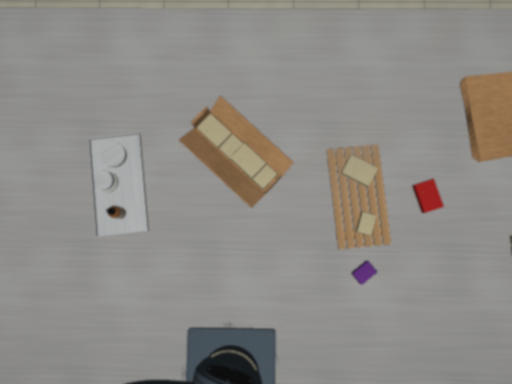

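View pics/side0.png

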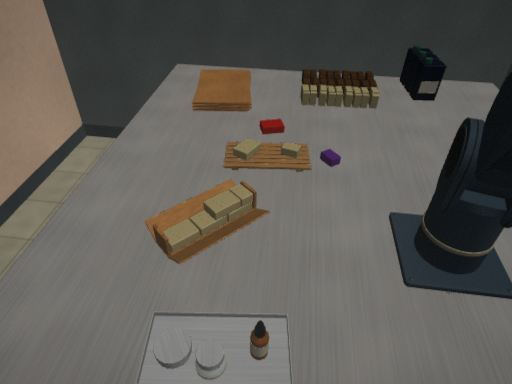

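```bash
cat > h.py <<'E'
import numpy as np,cv2
from bench import env
from scipy.spatial.transform import Rotation as Rn
def ray(m,px,z):
    px=np.atleast_2d(px).astype(float)
    d=np.c_[px,np.ones(len(px))]@np.linalg.inv(m["intrinsics"]).T
    R,t=np.array(m["R"]),np.array(m["t"])
    o=-R.T@t; w=d@R
    return o+w*((z-o[2])/w[:,2])[:,None]
def pts(m,d):
    v,u=np.mgrid[0:d.shape[0],0:d.shape[1]]
    K=m["intrinsics"]; c=np.stack([(u-K[0,2])/K[0,0]*d,(v-K[1,2])/K[1,1]*d,d],-1)
    return (c-np.array(m["t"]))@np.array(m["R"])
def rect(mask,z,m):
    c=max(cv2.findContours(mask,cv2.RETR_EXTERNAL,cv2.CHAIN_APPROX_NONE)[0],key=cv2.contourArea)
    w=ray(m,c[:,0],z)[:,:2]
    return cv2.minAreaRect((w*1000).astype(np.float32))
E
python3 - <<'E'
from h import *
a=np.load("pics/top0.npz");p,d=a["p"],a["d"]
cv2.imwrite("pics/top0z.png",cv2.resize(p[85:255,170:400,::-1],None,fx=3.4,fy=3.4,interpolation=cv2.INTER_CUBIC))
m=env.camera_model("top");P=pts(m,d)
for u,v in [(215,130),(229,146),(248,160),(265,176),(360,170),(367,223),(428,195),(185,140),(220,100),(252,203),(290,162)]:
    print(u,v,P[v,u].round(3),p[v,u],cv2.cvtColor(p[v:v+1,u:u+1],cv2.COLOR_RGB2HSV)[0,0])
E
```

```text
215 130 [0.638 0.051 0.035] [168 159 127] [ 23  62 168]
229 146 [0.595 0.013 0.037] [168 160 127] [ 24  62 168]
248 160 [ 0.553 -0.039  0.061] [170 161 128] [ 24  63 170]
265 176 [ 0.511 -0.084  0.063] [170 161 129] [ 23  62 170]
360 170 [ 0.532 -0.333  0.044] [166 156 127] [ 22  60 166]
367 223 [ 0.394 -0.349  0.043] [169 161 129] [ 24  60 169]
428 195 [ 0.469 -0.513  0.03 ] [150  37  33] [  1 199 150]
185 140 [0.613 0.133 0.025] [123  95  65] [ 16 120 123]
220 100 [0.723 0.04  0.03 ] [149 115  80] [ 15 118 149]
252 203 [ 0.444 -0.05   0.03 ] [126  97  67] [ 15 119 126]
290 162 [ 0.553 -0.15   0.039] [154 119  85] [ 15 114 154]
```

View pics/top0z.png

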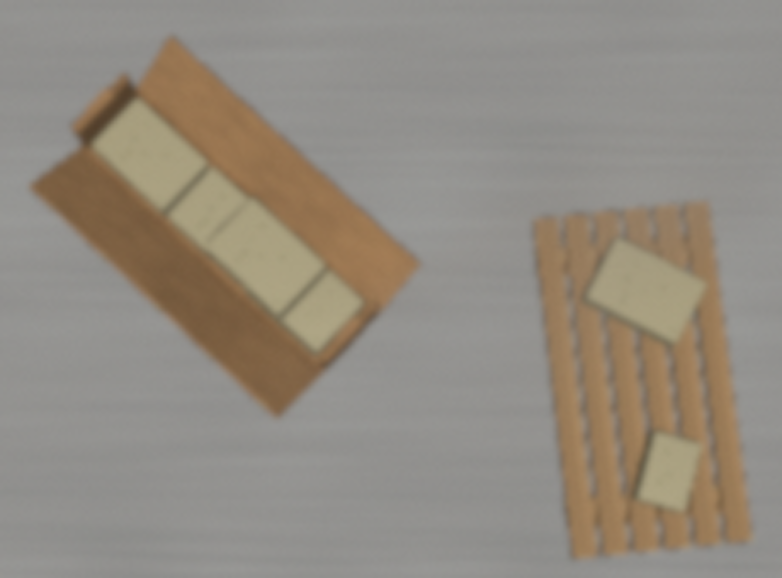

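Run:
```python
from h import *
a=np.load("pics/top0.npz");p,d=a["p"],a["d"];m=env.camera_model("top")
P=pts(m,d)
h=cv2.cvtColor(p,cv2.COLOR_RGB2HSV)
cream=((h[...,1]>40)&(h[...,1]<88)&(h[...,2]>140)&(h[...,0]>17)&(h[...,0]<30)).astype(np.uint8)
n,l,s,c=cv2.connectedComponentsWithStats(cream)
for i in range(1,n):
    if s[i,4]>60:
        M=(l==i).astype(np.uint8)
        z=np.median(P[...,2][M>0]);
        print(s[i],c[i].round(1),z.round(3))
        for zz in(.032,.043,.060): print("   ",zz,rect(M,zz,m))
wood=((h[...,1]>=95)&(h[...,0]>8)&(h[...,0]<20)).astype(np.uint8);wood[:, 320:]=0
c=max(cv2.findContours(wood,0,1)[0],key=cv2.contourArea)
print(rect(wood,.03,m)); print(cv2.approxPolyDP(c,5,True)[:,0].tolist())
```

```text
[198 115  33  32 573] [213.6 130. ] 0.033
    0.032 ((639.2407836914062, 56.00613784790039), (75.6384048461914, 55.46019744873047), 46.291961669921875)
    0.043 ((636.6029663085938, 54.66814422607422), (74.97374725341797, 54.97283935546875), 46.29189682006836)
    0.06 ((632.5265502929688, 52.600242614746094), (73.94648742675781, 54.2195930480957), 46.29191207885742)
[220 134  46  43 916] [242.3 155.3] 0.059
    0.032 ((571.2858276367188, -22.53582763671875), (119.75216674804688, 57.39949035644531), 49.57992172241211)
    0.043 ((569.2452392578125, -23.183696746826172), (118.69983673095703, 56.895042419433594), 49.57992172241211)
    0.06 ((566.0916748046875, -24.18488311767578), (117.07347869873047, 56.11554718017578), 49.57992172241211)
[343 155  35  31 635] [360.1 169.7] 0.044
    0.032 ((534.73974609375, -335.9413757324219), (81.39163208007812, 56.17462158203125), 62.433292388916016)
    0.043 ((533.0203247070312, -333.8351135253906), (80.67639923095703, 55.680965423583984), 62.433284759521484)
    0.06 ((530.3630981445312, -330.5800476074219), (79.57105255126953, 54.91806411743
[... 215 characters left out ...]
36909484863281), (37.43792724609375, 54.3538932800293), 45.78166961669922)
    0.06 ((511.10009765625, -83.54570007324219), (36.92498779296875, 53.60921096801758), 45.78169250488281)
[358 212  19  24 315] [366.8 223.5] 0.043
    0.032 ((393.14501953125, -351.4194641113281), (37.648277282714844, 57.35298538208008), 73.51771545410156)
    0.043 ((392.669921875, -349.1772155761719), (37.31742477416992, 56.84897994995117), 73.5176773071289)
    0.06 ((391.9356689453125, -345.7119445800781), (36.806148529052734, 56.070072174072266), 73.5176773071289)
((586.1888427734375, -1.2472686767578125), (275.914794921875, 161.7037811279297), 47.53025436401367)
[[220, 97], [181, 141], [252, 205], [291, 162]]
```

Emit:
send_rows --motion '[[[0, 0, 0, 1, 0], [0, 0, 0, 1, 0], [0, 0, 0, 1, 0], [0, 0, 0, 1, 0], [0, 0, 0, 1, 0], [0, 0, 0, 1, 0], [0, 0, 0, 1, 0], [0, 0, 0, 1, 0]]]'

```text
time: 0.9
ee_pos: [0.2242, 0.6364, 0.2498]
tcp_rot: [0.557, 0.831, -0.0, 0.0]
ft_force: [0.2, -0.5, -0.1]
gripper_width: 0.0853
```

Emit:
send_rows --motion '[[[0, 0, 0, 1, 0], [0, 0, 0, 1, 0], [0, 0, 0, 1, 0], [0, 0, 0, 1, 0], [0, 0, 0, 1, 0], [0, 0, 0, 1, 0], [0, 0, 0, 1, 0], [0, 0, 0, 1, 0]]]'

```text
time: 1.7
ee_pos: [0.2241, 0.6364, 0.2498]
tcp_rot: [0.846, 0.532, -0.0, 0.0]
ft_force: [0.1, 0.3, -0.6]
gripper_width: 0.0853
```

```bash
cat >> h.py <<'E'
def state():
    s=env.state();R=Rn.from_quat(s["tcp_rot"]).as_matrix()
    return s,np.array(s["ee_pos"]),R,np.degrees(np.arctan2(R[1,1],R[0,1]))
def go(pos,yawdeg=None):
    s,p,R,a=state(); d=R.T@(np.array(pos)-p)
    print("t",s["time"],"p",p.round(4),"toolY deg",round(a,2),"shift units total",(d/.02).round(2),"min rows",np.ceil(abs(d/.02).max()))
    if yawdeg is not None: print("yaw units", round((((a-yawdeg+90)%180)-90)/6,2))
E
python3 - <<'E'
from h import *
go([.45,.2,.25],-27.6)
E
```

```text
t 1.7 p [0.2241 0.6364 0.2498] toolY deg -25.65 shift units total [-14.78  19.63   0.  ] min rows 20.0
yaw units 0.32
```

Emit:
send_rows --motion '[[[-0.74, 0.98, 0, 0, 0], [-0.74, 0.98, 0, 0, 0], [-0.74, 0.98, 0, 0, 0], [-0.74, 0.98, 0, 0, 0], [-0.74, 0.98, 0, 0, 0], [-0.74, 0.98, 0, 0, 0], [-0.74, 0.98, 0, 0, 0], [-0.74, 0.98, 0, 0, 0]]]'

```text
time: 2.5
ee_pos: [0.3153, 0.4613, 0.25]
tcp_rot: [0.845, 0.534, -0.0, 0.0]
ft_force: [0.2, 0.2, 0.4]
gripper_width: 0.0852
```

Emit:
send_rows --motion '[[[-0.74, 0.98, 0, 0, 0], [-0.74, 0.98, 0, 0, 0], [-0.74, 0.98, 0, 0, 0], [-0.74, 0.98, 0, 0, 0], [-0.74, 0.98, 0, 0, 0], [-0.74, 0.98, 0, 0, 0], [-0.74, 0.98, 0, 0, 0], [-0.74, 0.98, 0, 0, 0]]]'

```text
time: 3.3
ee_pos: [0.4061, 0.2872, 0.2501]
tcp_rot: [0.845, 0.534, -0.0, 0.0]
ft_force: [0.6, -0.3, -0.4]
gripper_width: 0.0857
```

Emit:
send_rows --motion '[[[-0.74, 0.98, 0, 0, 0], [-0.74, 0.98, 0, 0, 0], [-0.74, 0.98, 0, 0, 0], [-0.74, 0.98, 0, 0.3, 0]]]'

```text
time: 3.7
ee_pos: [0.4516, 0.2001, 0.2502]
tcp_rot: [0.854, 0.521, -0.0, -0.0]
ft_force: [0.4, -0.6, 0.4]
gripper_width: 0.0853
```

Run:
```python
from h import *
go([.533,-.334,.25],-27.6)
m=env.camera_model("wrist");s,p,R,a=state();print(m["intrinsics"]); print("cam in tool",R.T@(-np.array(m["R"]).T@m["t"]-p), (np.array(m["R"])@R).round(2))
```

```text
t 3.7 p [0.4516 0.2001 0.2502] toolY deg -27.22 shift units total [-2.189e+01  1.583e+01  1.000e-02] min rows 22.0
yaw units 0.06
[[333.71100742   0.         255.2303976 ]
 [  0.         333.71100742 188.86162968]
 [  0.           0.           1.        ]]
cam in tool [ 0.08299059 -0.00077932 -0.12330587] [[-0.    1.   -0.  ]
 [-0.95 -0.   -0.32]
 [-0.32  0.    0.95]]
```

Run:
```python
from h import *
go([.57,.0,.27])
```

```text
t 3.7 p [0.4516 0.2001 0.2502] toolY deg -27.22 shift units total [-6.19  9.84 -0.99] min rows 10.0
```

Emit:
send_rows --motion '[[[-0.62, 0.98, -0.1, 0, 0], [-0.62, 0.98, -0.1, 0, 0], [-0.62, 0.98, -0.1, 0, 0], [-0.62, 0.98, -0.1, 0, 0], [-0.62, 0.98, -0.1, 0, 0], [-0.62, 0.98, -0.1, 0, 0], [-0.62, 0.98, -0.1, 0, 0], [-0.62, 0.98, -0.1, 0, 0]]]'

```text
time: 4.5
ee_pos: [0.5457, 0.0404, 0.2661]
tcp_rot: [0.854, 0.521, -0.0, -0.0]
ft_force: [0.2, -0.3, -0.8]
gripper_width: 0.0856
```

Emit:
send_rows --motion '[[[-0.62, 0.98, -0.1, 0, 0], [-0.62, 0.98, -0.1, 0, 0], [0, 0, 0, 0, 0]]]'

```text
time: 4.8
ee_pos: [0.5699, -0.0022, 0.2704]
tcp_rot: [0.855, 0.519, -0.0, 0.001]
ft_force: [0.4, -0.8, -0.3]
gripper_width: 0.0853
```

Run:
```python
from h import *
m=env.camera_model("wrist");p,d=env.capture("wrist")
cv2.imwrite("pics/w1.png",p[:,:,::-1]);np.savez("pics/w1.npz",p=p,d=d,**m)
```

```text
(no output)
```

View pics/w1.png

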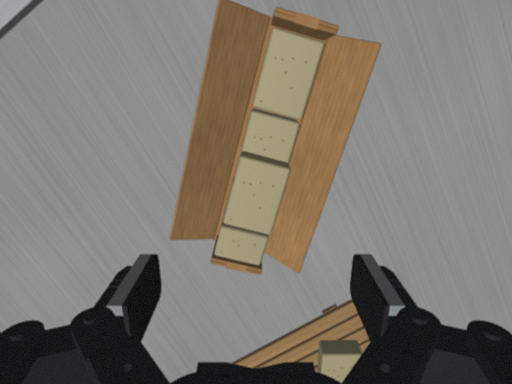

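Run:
```python
from h import *
a=np.load("pics/w1.npz");p,d=a["p"],a["d"];m={k:a[k] for k in("intrinsics","R","t")}
P=pts(m,d);h=cv2.cvtColor(p,cv2.COLOR_RGB2HSV)
cream=((h[...,1]>40)&(h[...,1]<92)&(h[...,2]>130)&(h[...,0]>17)&(h[...,0]<30)).astype(np.uint8)
cream=cv2.morphologyEx(cream,cv2.MORPH_OPEN,np.ones((3,3)))
n,l,s,c=cv2.connectedComponentsWithStats(cream)
for i in range(1,n):
    if s[i,4]>200:
        M=(l==i).astype(np.uint8);z=np.median(P[...,2][M>0])
        zz=min((.032,.043,.060),key=lambda q:abs(q-z))
        q=rect(M,zz,m);print(s[i],z.round(4),zz,[np.round(x,1).tolist() if not np.isscalar(x) else round(x,1) for x in q],P[M>0].mean(0).round(4))
wood=((h[...,1]>=95)&(h[...,0]>8)&(h[...,0]<20)).astype(np.uint8);wood[280:]=0
for c in cv2.findContours(wood,0,1)[0]:
    if cv2.contourArea(c)>500:
        for u,v in cv2.approxPolyDP(c,4,True)[:,0]:
            print((u,v))
# wall planes by depth
for nm,poly in (("a",[(228,20),(262,25),(210,230),(180,230)]),("b",[(332,50),(370,55),(300,255),(278,245)])):
    M=np.zeros(d.shape,np.uint8);cv2.fillPoly(M,[np.array(poly)],1)
    Q=P[(M>0)&(d>0)];cc=Q.mean(0);n_=np.linalg.svd(Q-cc,full_matrices=False)[2][2];n_*=np.sign(n_[2])
    print(nm,cc.round(4),n_.round(3),"tilt",np.arccos(n_[2]).round(3),"az",np.degrees(np.arctan2(n_[1],n_[0])).round(1))
```

```text
[ 253   29   70   90 4201] 0.0316 0.032 [[636.4, 56.7], [78.4, 53.7], 47.4] [0.6371 0.0578 0.0326]
[ 242  112   56   50 1970] 0.0315 0.032 [[592.5, 8.1], [44.0, 53.6], 48.0] [0.5926 0.0088 0.0328]
[ 224  157   65   77 3412] 0.0595 0.06 [[551.4, -36.9], [77.3, 53.7], 47.7] [ 0.5521 -0.0357  0.0604]
[ 215  227   52   38 1358] 0.0595 0.06 [[509.3, -81.2], [36.3, 53.4], 47.2] [ 0.5095 -0.081   0.06  ]
[321 355  38  27 704] 0.0425 0.043 [[534.8, -315.5], [45.7, 48.4], 62.4] [ 0.536  -0.3079  0.0448]
(np.int32(219), np.int32(0))
(np.int32(170), np.int32(239))
(np.int32(216), np.int32(239))
(np.int32(250), np.int32(110))
(np.int32(275), np.int32(114))
(np.int32(254), np.int32(107))
(np.int32(252), np.int32(100))
(np.int32(270), np.int32(31))
(np.int32(278), np.int32(27))
(np.int32(324), np.int32(43))
(np.int32(302), np.int32(118))
(np.int32(296), np.int32(119))
(np.int32(300), np.int32(125))
(np.int32(288), np.int32(164))
(np.int32(291), np.int32(170))
(np.int32(265), np.int32(248))
(np.int32(298), np.int32(272))
(np.int32(379), np.int32(44))
(np.int32(336), np.int32(36))
(np.int32(337), np.int32(26))
(np.int32(276), np.int32(8))
(np.int32(272), np.int32(18))
a [0.5476 0.0411 0.0174] [ 0.355 -0.325  0.877] tilt 0.502 az -42.5
b [ 0.6385 -0.0303  0.0246] [-0.452  0.413  0.791] tilt 0.659 az 137.6
```

Run:
```python
from h import *
a=np.load("pics/w1.npz");p=a["p"]
A=cv2.resize(p[0:50,255:345,::-1],None,fx=6,fy=6,interpolation=cv2.INTER_CUBIC)
B=cv2.resize(p[225:275,200:290,::-1],None,fx=6,fy=6,interpolation=cv2.INTER_CUBIC)
cv2.imwrite("pics/w1z.png",np.vstack([A,B])[:600])
```

```text
(no output)
```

View pics/w1z.png

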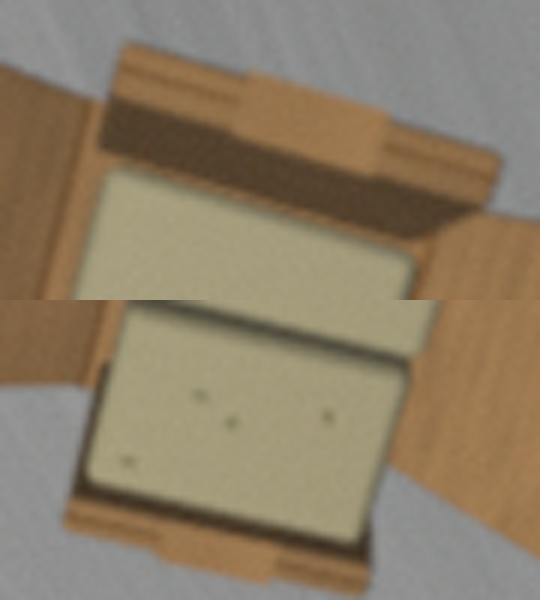

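Run:
```python
from h import *
a=np.load("pics/w1.npz");m={k:a[k] for k in("intrinsics","R","t")}
q=ray(m,[(275.3,7),(338.7,25.8),(272.5,16.2),(335,34.7),(212.5,257.8),(262,268.7),(210.8,262.5),(260.8,273.8)],.062)[:,:2]*1000
print(q.round(1))
mi=[(q[2*i]+q[2*i+1])/2 for i in range(4)]
for i in range(4): print(mi[i].round(1), np.linalg.norm(q[2*i]-q[2*i+1]).round(1))
print("centre",((mi[1]+mi[2])/2).round(1),((mi[0]+mi[3])/2).round(1),"len",np.linalg.norm(mi[1]-mi[2]),np.linalg.norm(mi[0]-mi[3]),"ang",np.degrees(np.arctan2(*(mi[0]-mi[3])[::-1])))
c=(mi[1]+mi[2])/2;t=np.radians(47.4);y=np.array([np.cos(t),np.sin(t)]);x=np.array([y[1],-y[0]])
for n,b in dict(low_c=(636.4,56.7),low_b=(592.5,8.1),laid_full=(551.4,-36.9),laid_half=(509.3,-81.2)).items(): print(n,((b-c)@x).round(1),((b-c)@y).round(1))
M=dict(a=np.array([547.6,41.1]),b=np.array([638.5,-30.3]))
for k in M: print(k,(M[k]-c)@x,(M[k]-c)@y)
# wall edge corners
for zz in (.03,.035,.04):
  e=ray(m,[(219,0),(170,239),(379,44),(298,272)],zz)[:,:2]*1000; print(zz,[((v-c)@x).round(1) for v in e],[((v-c)@y).round(1) for v in e])
```

```text
[[ 650.1  114.2]
 [ 694.1   74.3]
 [ 644.6  108.7]
 [ 688.2   69.1]
 [ 475.2  -79.3]
 [ 518.3 -117.8]
 [ 470.4  -83.7]
 [ 514.  -123.1]]
[672.1  94.2] 59.3
[666.4  88.9] 58.9
[496.7 -98.5] 57.8
[ 492.2 -103.4] 58.8
centre [581.6  -4.8] [582.1  -4.6] len 252.87459681073523 267.24077035769096 ang 47.69199625558683
low_c -1.3 82.4
low_b -0.7 16.9
laid_full -0.5 -44.1
laid_half -1.5 -105.2
a -56.07434962719394 10.79008822884505
b 59.16581982733188 19.76078185264987
0.03 [np.float64(-83.9), np.float64(-82.9), np.float64(79.9), np.float64(81.0)] [np.float64(131.3), np.float64(-134.4), np.float64(135.2), np.float64(-138.1)]
0.035 [np.float64(-83.2), np.float64(-82.2), np.float64(78.4), np.float64(79.4)] [np.float64(130.5), np.float64(-131.5), np.float64(134.3), np.float64(-135.2)]
0.04 [np.float64(-82.5), np.float64(-81.5), np.float64(76.8), np.float64(77.8)] [np.float64(129.7), np.float64(-128.6), np.float64(133.5), np.float64(-132.3)]
```

Run:
```python
from h import *
go([.533,-.332,.20],-27.6)
```

```text
t 4.85 p [ 5.692e-01 -3.000e-04  2.701e-01] toolY deg -27.36 shift units total [-15.56   6.02   3.52] min rows 16.0
yaw units 0.04
```

Emit:
send_rows --motion '[[[-0.97, 0.375, 0.1, 0, 0], [-0.97, 0.375, 0.1, 0, 0], [-0.97, 0.375, 0.1, 0, 0], [-0.97, 0.375, 0.1, 0, 0], [-0.97, 0.375, 0.1, 0, 0], [-0.97, 0.375, 0.1, 0, 0], [-0.97, 0.375, 0.1, 0, 0], [-0.97, 0.375, 0.1, 0, 0]]]'

```text
time: 5.65
ee_pos: [0.5511, -0.1636, 0.2539]
tcp_rot: [0.853, 0.522, -0.0, -0.001]
ft_force: [-0.7, -0.1, 0.3]
gripper_width: 0.0853
```

Emit:
send_rows --motion '[[[-0.97, 0.375, 0.35, 0, 0], [-0.97, 0.375, 0.35, 0, 0], [-0.97, 0.375, 0.35, 0, 0], [-0.97, 0.375, 0.35, 0, 0], [-0.97, 0.375, 0.35, 0, 0], [-0.97, 0.375, 0.35, 0, 0], [-0.97, 0.375, 0.35, 0, 0], [-0.97, 0.375, 0.35, 0, 0]]]'

```text
time: 6.45
ee_pos: [0.5339, -0.3289, 0.1976]
tcp_rot: [0.853, 0.522, 0.0, -0.001]
ft_force: [0.8, -0.1, 0.3]
gripper_width: 0.0856
```

```bash
cat >> h.py <<'E'
def bars(name,zs=(.032,.043,.060)):
    env.capture("wrist") if False else None
    m=env.camera_model("wrist");p,d=env.capture("wrist")
    cv2.imwrite(f"pics/{name}.png",p[:,:,::-1])
    P=pts(m,d);h=cv2.cvtColor(p,cv2.COLOR_RGB2HSV)
    cream=((h[...,1]>40)&(h[...,1]<92)&(h[...,2]>110)&(h[...,0]>17)&(h[...,0]<30)).astype(np.uint8)
    cream=cv2.morphologyEx(cream,cv2.MORPH_OPEN,np.ones((3,3)))
    n,l,s,c=cv2.connectedComponentsWithStats(cream)
    for i in range(1,n):
        if s[i,4]>400:
            M=(l==i).astype(np.uint8);z=np.median(P[...,2][M>0]);zz=min(zs,key=lambda q:abs(q-z))
            q=rect(M,zz,m);print(s[i],z.round(4),zz,np.round(q[0],1),np.round(q[1],1),round(q[2],1))
E
python3 - <<'E'
from h import *
print(state()[1:]);bars("w2")
E
```

```text
(array([ 0.53392564, -0.32891048,  0.19758928]), array([[ 4.56036741e-01,  8.89960781e-01, -5.46498201e-04],
       [ 8.89960517e-01, -4.56035828e-01,  1.26537191e-03],
       [ 8.76908610e-04, -1.06341790e-03, -9.99999050e-01]]), np.float64(-27.13161767839621))
[ 223  138   65   88 5354] 0.0425 0.043 [ 530.3 -334. ] [79.7 54.6] 62.9
[ 101  239   58   39 1136] 0.0425 0.043 [ 392.9 -346.1] [33.8 53. ] 74.5
```

View pics/w2.png

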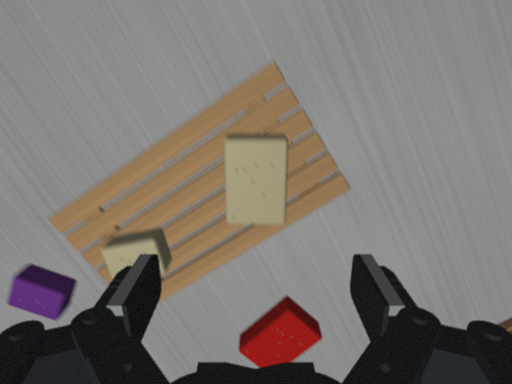

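Emit:
send_rows --motion '[[[-0.31, -0.05, 0.5, 0.03, 0], [0, 0, 1, 0, 0], [0, 0, 1, 0, 0], [0, 0, 1, 0, 0], [0, 0, 1, 0, 0], [0, 0, 1, 0, 0], [0, 0, 1, 0, 0], [0, 0, 1, 0, 0]]]'

```text
time: 7.3
ee_pos: [0.5302, -0.3329, 0.047]
tcp_rot: [0.854, 0.52, 0.0, -0.001]
ft_force: [-0.0, -0.4, 0.1]
gripper_width: 0.0857
```

Emit:
send_rows --motion '[[[0, 0, 0.5, 0, 0], [0, 0, 0, 0, 0]]]'

```text
time: 7.5
ee_pos: [0.5295, -0.3332, 0.0368]
tcp_rot: [0.854, 0.52, -0.0, -0.001]
ft_force: [0.2, 0.3, 0.2]
gripper_width: 0.0853
```

Emit:
send_rows --motion '[[[0, 0, 0, 0, 255], [0, 0, 0, 0, 255], [0, 0, 0, 0, 255], [0, 0, 0, 0, 255], [0, 0, 0, 0, 255], [0, 0, 0, 0, 255]]]' --force 30

```text
time: 8.1
ee_pos: [0.5306, -0.3351, 0.0394]
tcp_rot: [0.854, 0.52, 0.001, 0.001]
ft_force: [-1.0, 0.7, 6.7]
gripper_width: 0.0545
```

Emit:
send_rows --motion '[[[0, 0, -0.5, 0, 255], [0, 0, -1, 0, 255], [0, 0, -1, 0, 255], [0, 0, -1, 0, 255], [0, 0, -1, 0, 255], [0, 0, 0, 0, 255]]]'

```text
time: 8.7
ee_pos: [0.5311, -0.3359, 0.1315]
tcp_rot: [0.854, 0.519, 0.001, 0.002]
ft_force: [-0.5, -0.8, -1.2]
gripper_width: 0.0548
```

Run:
```python
from h import *
go([.6079,.0244,.125],-42.4);bars("w3")
```

```text
t 8.7 p [ 0.5311 -0.3359  0.1315] toolY deg -27.41 shift units total [17.76 -4.88  0.3 ] min rows 18.0
yaw units 2.5
[  185   189   138   162 20688] 0.1346 0.06 [ 509.3 -376.5] [125.8  86.7] 62.6
[  57  269   77   41 2136] 0.0424 0.043 [ 393.2 -344. ] [31.8 52.9] 74.4
```

View pics/w3.png

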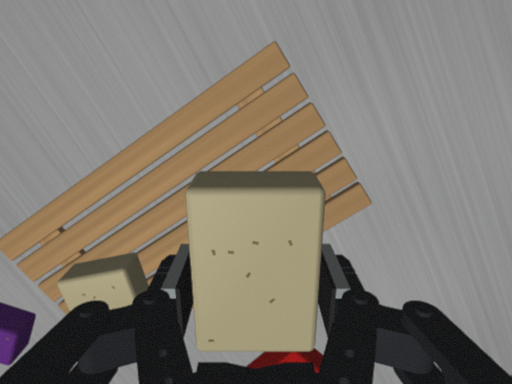

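Run:
```python
from h import *
_,p,R,a=state();bars("w4",zs=(.043,.1346));print(p,a)
```

```text
[  185   189   138   162 20679] 0.133 0.1346 [ 531.8 -330.8] [76.5 52.8] 62.6
[  57  271   77   40 2040] 0.0424 0.043 [ 393.3 -343.2] [30.3 52.8] 74.0
[ 0.53059833 -0.33522139  0.12986705] -27.391017844893465
```

Emit:
send_rows --motion '[[[0.9, 0, -0.1, 0.85, 255], [0.9, 0, -0.1, 0.85, 255], [0.9, 0, -0.1, 0.8, 255]]]'

```text
time: 9.1
ee_pos: [0.5585, -0.2885, 0.1332]
tcp_rot: [0.916, 0.402, -0.001, -0.001]
ft_force: [1.2, -0.1, -1.3]
gripper_width: 0.0546
```

Run:
```python
from h import *
go([.606,.0225,.125],-42.4)
```

```text
t 9.1 p [ 0.5585 -0.2885  0.1332] toolY deg -42.63 shift units total [13.05 -8.78  0.42] min rows 14.0
yaw units -0.04
```

Emit:
send_rows --motion '[[[0.93, -0.627, 0, 0, 255], [0.93, -0.627, 0, 0, 255], [0.93, -0.627, 0, 0, 255], [0.93, -0.627, 0, 0, 255], [0.93, -0.627, 0, 0, 255], [0.93, -0.627, 0, 0, 255], [0.93, -0.627, 0, 0, 255]]]'

```text
time: 9.8
ee_pos: [0.5813, -0.1329, 0.1331]
tcp_rot: [0.915, 0.404, -0.001, -0.001]
ft_force: [0.3, 0.4, -1.6]
gripper_width: 0.0546
```

Emit:
send_rows --motion '[[[0.93, -0.627, 0, 0, 255], [0.93, -0.627, 0, 0, 255], [0.93, -0.627, 0, 0, 255], [0.93, -0.627, 0, 0, 255], [0.93, -0.627, 0, 0, 255], [0.93, -0.627, 0, 0, 255], [0.93, -0.627, 0, 0, 255], [0, 0, 0.2, 0, 255]]]'

```text
time: 10.6
ee_pos: [0.6048, 0.0256, 0.129]
tcp_rot: [0.914, 0.406, -0.0, -0.001]
ft_force: [-0.3, 0.2, -2.0]
gripper_width: 0.0544
```

Run:
```python
from h import *
go([.606,.0225,.125],-42.4)
bars("w5",zs=(.032,.06,.1316))
```

```text
t 10.6 p [0.6048 0.0256 0.129 ] toolY deg -42.11 shift units total [-0.08  0.15  0.2 ] min rows 1.0
yaw units 0.05
[ 222   74   84   98 7982] 0.0316 0.032 [643.   61.6] [63.  53.8] 47.4
[  185   189   139   177 21754] 0.132 0.1316 [603.2  25.2] [86.5 53.8] 47.9
```

View pics/w5.png

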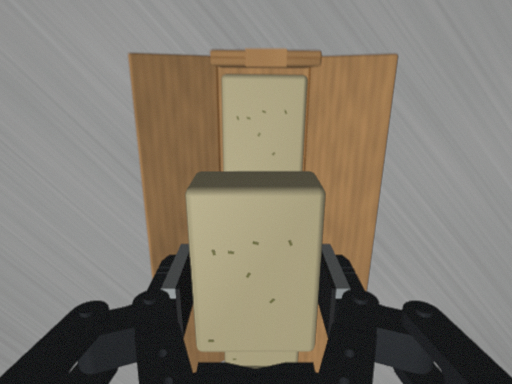

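Run:
```python
from h import *
m=env.camera_model("wrist")
c=np.array([582,-4.7]);t=np.radians(47.6);y=np.array([np.cos(t),np.sin(t)]);x=np.array([y[1],-y[0]])
for uv,z in [((255,189),.1316),((255,351),.1316),((188,190),.1316),((324,190),.1316),((197,348),.1316),((315,348),.1316),((222,100),.032),((304,100),.032),((265,76),.032),((265,67),.062),((212,67),.062),((320,67),.062)]:
    q=ray(m,uv,z)[0,:2]*1000-c;print(uv,(q@x).round(1),(q@y).round(1))
```

```text
(255, 189) -3.5 77.7
(255, 351) -3.3 -0.2
(188, 190) -29.0 77.2
(324, 190) 22.7 77.4
(197, 348) -29.6 1.4
(315, 348) 23.9 1.6
(222, 100) -24.8 103.6
(304, 100) 27.5 103.7
(265, 76) 2.4 118.2
(265, 67) 1.6 122.8
(212, 67) -26.7 122.7
(320, 67) 30.9 122.9
```

Emit:
send_rows --motion '[[[0, 0.23, 0.7, 0, 255], [0, 0, 0.7, 0, 255], [0, 0, 0.5, 0, 255], [0, 0, 0, 0, 255]]]'

```text
time: 11.05
ee_pos: [0.607, 0.0175, 0.0901]
tcp_rot: [0.915, 0.403, -0.002, -0.001]
ft_force: [0.2, 0.5, -0.3]
gripper_width: 0.0547
```

Run:
```python
from h import *
go([.606,.0225,.125],-42.4)
p,d=env.capture("side");np.savez("pics/s1.npz",p=p,d=d)
q,dd=env.capture("top");np.savez("pics/t1.npz",p=q,d=dd)
cv2.imwrite("pics/s1.png",cv2.resize(p[160:280,120:300,::-1],None,fx=4.4,fy=4.4,interpolation=cv2.INTER_CUBIC))
cv2.imwrite("pics/t1.png",cv2.resize(q[80:215,170:310,::-1],None,fx=4.4,fy=4.4,interpolation=cv2.INTER_CUBIC))
```

```text
t 11.05 p [0.607  0.0175 0.0901] toolY deg -42.46 shift units total [ 0.15 -0.21 -1.74] min rows 2.0
yaw units -0.01
```

View pics/s1.png

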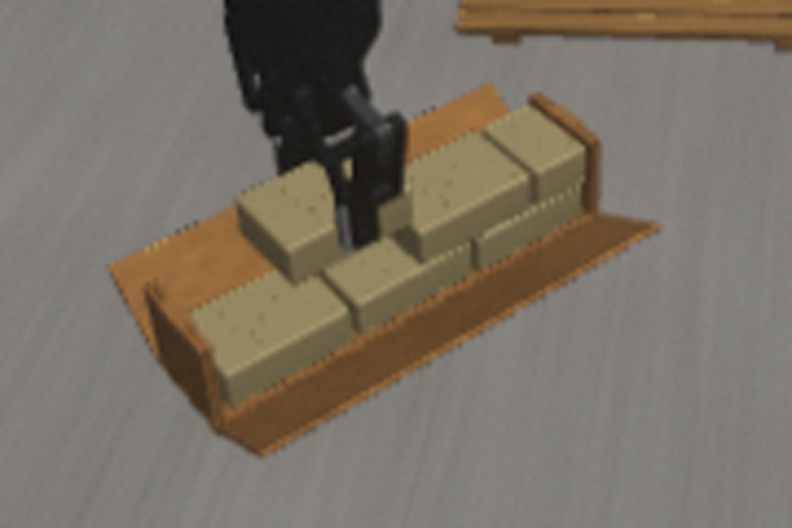

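View pics/t1.png

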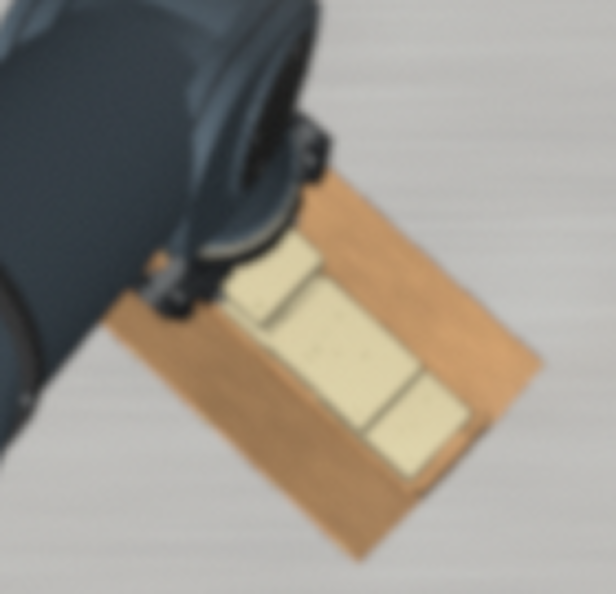

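Emit:
send_rows --motion '[[[0, 0, 0, 0, 255], [0, 0, 0, 0, 255]]]'

```text
time: 11.35
ee_pos: [0.6086, 0.0181, 0.0928]
tcp_rot: [0.915, 0.404, 0.0, 0.0]
ft_force: [0.3, 0.0, -0.5]
gripper_width: 0.0548
```

Run:
```python
from h import *
go([.606,.0225,.125],-42.4)
m=env.camera_model("wrist");p,d=env.capture("wrist");cv2.imwrite("pics/w6.png",p[:,:,::-1])
go([.606,.0225,.125],-42.4)
m=env.camera_model("top")
# top view px of crop coords
c=np.array([582,-4.7]);t=np.radians(47.6);y=np.array([np.cos(t),np.sin(t)]);x=np.array([y[1],-y[0]])
for n,uv,z in [("held nearR",(322,268),.093),("held nearL",(262,322),.093),("held L",(222,290),.093),("lf topR",(322,278),.06),("lf topRb",(418,366),.06),("lf botL",(362,430),.06),("lf L",(272,328),.06),("lh R",(470,412),.06),("lh B",(407,480),.06)]:
    q=ray(m,np.array(uv)/4.4+[170,80],z)[0,:2]*1000-c;print(n,(q@x).round(1),(q@y).round(1))
```

```text
t 11.35 p [0.6086 0.0181 0.0928] toolY deg -42.4 shift units total [ 0.08 -0.24 -1.61] min rows 2.0
yaw units 0.0
t 11.4 p [0.6086 0.0182 0.0928] toolY deg -42.39 shift units total [ 0.07 -0.24 -1.61] min rows 2.0
yaw units 0.0
held nearR 26.6 -7.2
held nearL -20.1 -3.6
held L -22.3 26.3
lf topR 26.2 -5.2
lf topRb 26.3 -83.1
lf botL -24.1 -85.0
lf L -16.0 -4.1
lh R 27.0 -124.3
lh B -27.8 -124.7
```

View pics/w6.png

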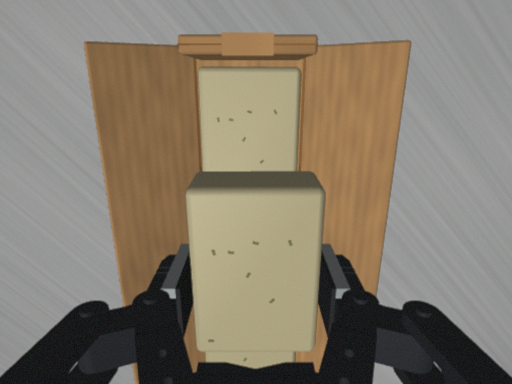

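Run:
```python
from h import *
m=env.camera_model("wrist")
c=np.array([582,-4.7]);t=np.radians(47.6);y=np.array([np.cos(t),np.sin(t)]);x=np.array([y[1],-y[0]])
for uv,z in [((255,189),.096),((255,351),.096),((188,190),.096),((324,190),.096),((199,100),.032),((300,100),.032),((250,69),.032),((248,55),.062),((180,52),.062),((316,52),.062),((205,358),.06),((296,358),.06)]:
    q=ray(m,uv,z)[0,:2]*1000-c;print(uv,(q@x).round(1),(q@y).round(1))
```

```text
(255, 189) 3.3 76.8
(255, 351) 3.3 -1.0
(188, 190) -22.2 76.4
(324, 190) 29.6 76.4
(199, 100) -26.5 105.3
(300, 100) 27.4 105.3
(250, 69) 0.8 120.9
(248, 55) 0.4 126.0
(180, 52) -28.7 127.2
(316, 52) 29.5 127.2
(205, 358) -26.5 -41.8
(296, 358) 27.8 -41.9
```

Emit:
send_rows --motion '[[[0.12, -0.15, 0.3, 0, 255], [0, 0, 0.6, 0, 255], [0, 0, 0.5, 0, 255], [0, 0, 0.2, 0, 255], [0, 0, 0, 0, 255], [0, 0, 0, 0, 255]]]'

```text
time: 12.0
ee_pos: [0.6077, 0.0217, 0.0602]
tcp_rot: [0.915, 0.403, -0.0, 0.0]
ft_force: [-0.3, 0.9, -0.3]
gripper_width: 0.0545
```

Run:
```python
from h import *
s,p,R,a=state();print(p,a,s["ft_force"])
c=np.array([582,-4.7]);t=np.radians(47.6);y=np.array([np.cos(t),np.sin(t)]);x=np.array([y[1],-y[0]])
print((p[:2]*1000-c)@x,(p[:2]*1000-c)@y)
p,d=env.capture("side")
cv2.imwrite("pics/s2.png",cv2.resize(p[160:280,120:300,::-1],None,fx=4.4,fy=4.4,interpolation=cv2.INTER_CUBIC))
m=env.camera_model("wrist");p,d=env.capture("wrist");cv2.imwrite("pics/w7.png",p[:,:,::-1])
```

```text
[0.6076795  0.02169636 0.0601896 ] -42.410939254033124 [-0.25221019  0.86024416 -0.31003653]
1.1640387113583037 36.80828083530272
```

View pics/s2.png

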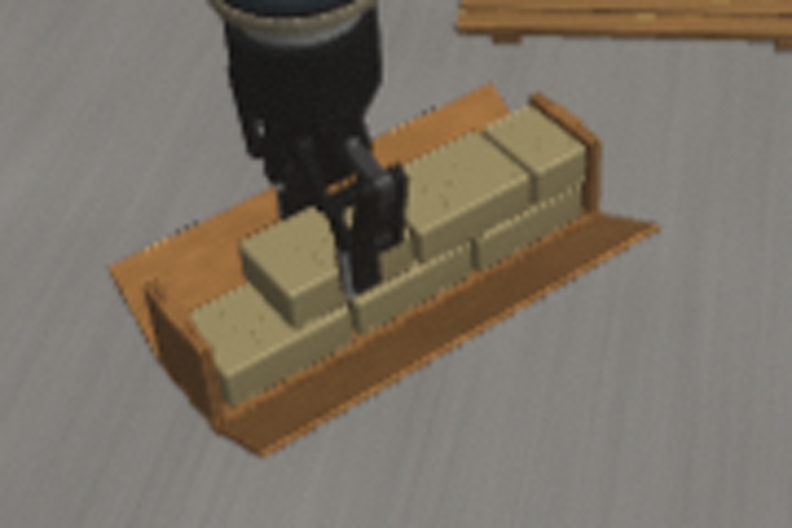

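View pics/w7.png

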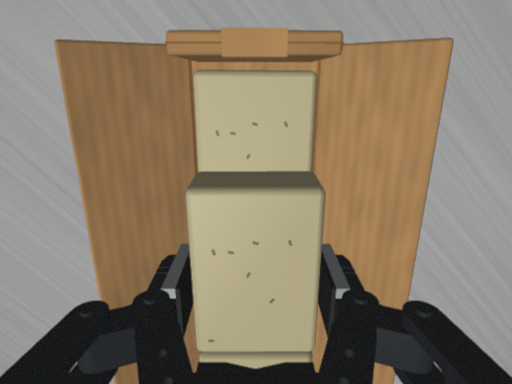

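Emit:
send_rows --motion '[[[0, 0, 0.1, 0, 255], [0, 0, 0, 0, 255], [0, 0, 0, 0, 255]]]'

```text
time: 12.4
ee_pos: [0.6077, 0.022, 0.0584]
tcp_rot: [0.915, 0.404, 0.0, -0.0]
ft_force: [0.8, 0.2, -2.0]
gripper_width: 0.0544
```

Emit:
send_rows --motion '[[[0, 0, 0.08, 0, 255], [0, 0, 0, 0, 255], [0, 0, 0, 0, 255]]]'

```text
time: 12.7
ee_pos: [0.6076, 0.022, 0.0567]
tcp_rot: [0.915, 0.404, -0.0, -0.0]
ft_force: [0.1, 0.1, -1.1]
gripper_width: 0.0544
```

Emit:
send_rows --motion '[[[0, 0, 0.04, 0, 255], [0, 0, 0, 0, 255], [0, 0, 0, 0, 255]]]'

```text
time: 13.0
ee_pos: [0.6077, 0.0219, 0.0565]
tcp_rot: [0.915, 0.404, 0.0, -0.0]
ft_force: [-2.2, 0.4, 6.6]
gripper_width: 0.0544
```

Emit:
send_rows --motion '[[[0, 0, 0.04, 0, 255], [0, 0, 0, 0, 255], [0, 0, 0, 0, 255]]]'

```text
time: 13.3
ee_pos: [0.6077, 0.0219, 0.0564]
tcp_rot: [0.915, 0.404, 0.0, -0.0]
ft_force: [-4.6, 0.8, 15.5]
gripper_width: 0.0543
```

Emit:
send_rows --motion '[[[0, 0, -0.06, 0, 255], [0, 0, 0, 0, 255], [0, 0, 0, 0, 120], [0, 0, 0, 0, 60], [0, 0, 0, 0, 0], [0, 0, 0, 0, 0], [0, 0, 0, 0, 0]]]'

```text
time: 14.0
ee_pos: [0.6076, 0.0219, 0.0561]
tcp_rot: [0.915, 0.404, -0.0, 0.0]
ft_force: [-0.5, 0.8, -0.6]
gripper_width: 0.0857
```

Emit:
send_rows --motion '[[[0, 0, -0.6, 0, 0], [0, 0, -1, 0, 0], [0, 0, -1, 0, 0], [0, 0, -1, 0, 0], [0, 0, -1, 0, 0], [0, 0, -0.5, 0, 0], [0, 0, 0, 0, 0]]]'

```text
time: 14.7
ee_pos: [0.6084, 0.0219, 0.16]
tcp_rot: [0.915, 0.404, 0.001, 0.0]
ft_force: [-0.2, 0.8, -0.1]
gripper_width: 0.0854
```

Run:
```python
from h import *
bars("w8")
go([.393,-.346,.17],-15.8)
```

```text
[ 217   74   75   61 4471] 0.0316 0.032 [649.6  69.3] [42.8 53.9] 47.6
[ 214  141   80  104 7888] 0.0596 0.06 [608.9  24.8] [77.6 54. ] 47.6
[ 219  251   71   85 5743] 0.0595 0.06 [552.3 -37.1] [78.4 54. ] 47.5
[ 221  338   64   31 1724] 0.0595 0.06 [512.2 -79.5] [32.2 53.2] 47.5
t 14.75 p [0.6078 0.0221 0.1588] toolY deg -42.38 shift units total [-20.84   4.47  -0.58] min rows 21.0
yaw units -4.43
```

View pics/w8.png

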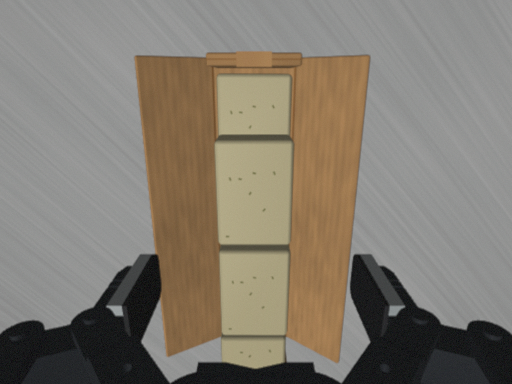

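Emit:
send_rows --motion '[[[-0.9, 0, -0.1, -0.9, 0], [-0.9, 0, -0.1, -0.9, 0], [-0.9, 0, 0, -0.9, 0], [-0.9, 0, 0, -0.9, 0], [-0.9, 0, 0, -0.83, 0]]]'

```text
time: 15.25
ee_pos: [0.5598, -0.0543, 0.1612]
tcp_rot: [0.796, 0.605, -0.001, -0.001]
ft_force: [0.0, 0.5, 0.4]
gripper_width: 0.0851
```

Run:
```python
from h import *
go([.393,-.346,.16],-15.8)
```

```text
t 15.25 p [ 0.5598 -0.0543  0.1612] toolY deg -15.57 shift units total [-16.29  -4.12   0.07] min rows 17.0
yaw units 0.04
```

Emit:
send_rows --motion '[[[-0.96, -0.24, 0, 0, 0], [-0.96, -0.24, 0, 0, 0], [-0.96, -0.24, 0, 0, 0], [-0.96, -0.24, 0, 0, 0], [-0.96, -0.24, 0, 0, 0], [-0.96, -0.24, 0, 0, 0], [-0.96, -0.24, 0, 0, 0], [-0.96, -0.24, 0, 0, 0]]]'

```text
time: 16.05
ee_pos: [0.4811, -0.1916, 0.1613]
tcp_rot: [0.798, 0.603, -0.001, -0.001]
ft_force: [0.3, -0.4, 0.5]
gripper_width: 0.0854
```

Emit:
send_rows --motion '[[[-0.96, -0.24, 0, 0, 0], [-0.96, -0.24, 0, 0, 0], [-0.96, -0.24, 0, 0, 0], [-0.96, -0.24, 0, 0, 0], [-0.96, -0.24, 0, 0, 0], [-0.96, -0.24, 0, 0, 0], [-0.96, -0.24, 0, 0, 0], [-0.96, -0.24, 0, 0, 0]]]'

```text
time: 16.85
ee_pos: [0.4025, -0.3288, 0.1613]
tcp_rot: [0.798, 0.603, -0.0, -0.001]
ft_force: [0.8, 0.2, 1.0]
gripper_width: 0.0855
```

Emit:
send_rows --motion '[[[-0.9, -0.24, 0, 0, 0], [0, 0, 0, 0, 0], [0, 0, 0, 0, 0]]]'

```text
time: 17.15
ee_pos: [0.3935, -0.3442, 0.1615]
tcp_rot: [0.798, 0.603, -0.0, -0.001]
ft_force: [-0.2, -0.0, 0.1]
gripper_width: 0.0854
```

Run:
```python
from h import *
bars("w9")
go([.393,-.346,.16],-15.8)
```

```text
[ 219  171   72   47 3282] 0.0425 0.043 [ 391.2 -347.2] [37.6 54.3] 74.1
t 17.2 p [ 0.394  -0.3437  0.1616] toolY deg -15.79 shift units total [-0.12 -0.02  0.08] min rows 1.0
yaw units 0.0
```

View pics/w9.png

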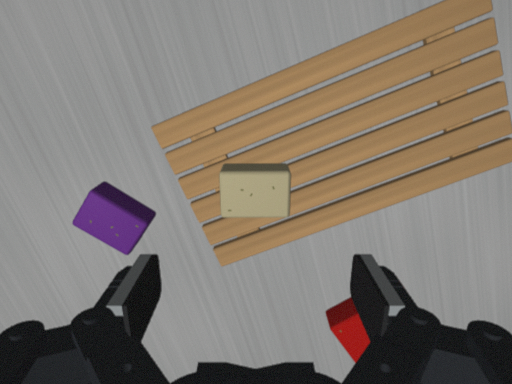

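Emit:
send_rows --motion '[[[-0.1, -0.09, 0.5, 0, 0], [0, 0, 1, 0, 0], [0, 0, 1, 0, 0], [0, 0, 1, 0, 0], [0, 0, 1, 0, 0], [0, 0, 1, 0, 0], [0, 0, 0.6, 0, 0], [0, 0, 0, 0, 0]]]'

```text
time: 18.0
ee_pos: [0.3909, -0.345, 0.0386]
tcp_rot: [0.797, 0.603, -0.0, -0.002]
ft_force: [-0.6, 0.4, 0.2]
gripper_width: 0.0854
```

Emit:
send_rows --motion '[[[0, 0, 0, 0, 255], [0, 0, 0, 0, 255], [0, 0, 0, 0, 255], [0, 0, 0, 0, 255], [0, 0, 0, 0, 255]]]' --force 30

```text
time: 18.5
ee_pos: [0.3919, -0.3464, 0.0412]
tcp_rot: [0.798, 0.603, 0.0, 0.001]
ft_force: [-1.1, 0.7, 6.2]
gripper_width: 0.0543
```

Emit:
send_rows --motion '[[[0, 0, -0.5, 0, 255], [0, 0, -1, 0, 255], [0, 0, -1, 0, 255], [0, 0, -1, 0, 255], [0, 0, -1, 0, 255], [0, 0, -0.5, 0, 255]]]'

```text
time: 19.1
ee_pos: [0.392, -0.3466, 0.1425]
tcp_rot: [0.798, 0.603, 0.0, 0.001]
ft_force: [0.0, -0.5, 0.5]
gripper_width: 0.0546
```

Run:
```python
from h import *
bars("w10")
go([.649,.069,.145],-42.4)
```

```text
[ 190  244  130   76 9437] 0.1438 0.06 [ 375.3 -402.7] [63.1 90.2] 74.1
t 19.15 p [ 0.3923 -0.3468  0.1431] toolY deg -15.82 shift units total [23.5   6.69 -0.1 ] min rows 24.0
yaw units 4.43
```

View pics/w10.png

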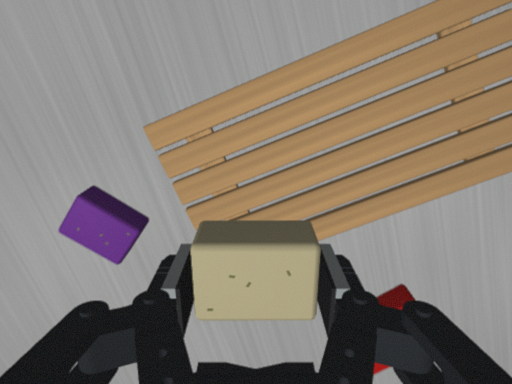

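Emit:
send_rows --motion '[[[0.9, 0.25, -0.1, 0.9, 255], [0.9, 0.25, 0, 0.9, 255], [0.9, 0.25, 0, 0.9, 255], [0.9, 0.25, 0, 0.9, 255], [0.9, 0.25, 0, 0.83, 255]]]'

```text
time: 19.65
ee_pos: [0.4539, -0.2765, 0.1419]
tcp_rot: [0.916, 0.402, -0.0, -0.0]
ft_force: [-0.6, -0.1, -0.1]
gripper_width: 0.0543
```

Run:
```python
from h import *
go([.650,.071,.145],-42.4)
```

```text
t 19.65 p [ 0.4539 -0.2765  0.1419] toolY deg -42.61 shift units total [19.43 -4.54 -0.15] min rows 20.0
yaw units -0.03
```

Emit:
send_rows --motion '[[[0.97, -0.227, 0, 0, 255], [0.97, -0.227, 0, 0, 255], [0.97, -0.227, 0, 0, 255], [0.97, -0.227, 0, 0, 255], [0.97, -0.227, 0, 0, 255], [0.97, -0.227, 0, 0, 255], [0.97, -0.227, 0, 0, 255], [0.97, -0.227, 0, 0, 255]]]'

```text
time: 20.45
ee_pos: [0.5315, -0.1374, 0.1418]
tcp_rot: [0.915, 0.404, -0.0, -0.0]
ft_force: [0.6, -0.4, -1.1]
gripper_width: 0.0545
```

Emit:
send_rows --motion '[[[0.97, -0.227, 0, 0, 255], [0.97, -0.227, 0, 0, 255], [0.97, -0.227, 0, 0, 255], [0.97, -0.227, 0, 0, 255], [0.97, -0.227, 0, 0, 255], [0.97, -0.227, 0, 0, 255], [0.97, -0.227, 0, 0, 255], [0.97, -0.227, 0, 0, 255]]]'

```text
time: 21.25
ee_pos: [0.6093, 0.0017, 0.1417]
tcp_rot: [0.915, 0.404, -0.0, -0.0]
ft_force: [1.0, -0.2, -0.3]
gripper_width: 0.0543
```

Emit:
send_rows --motion '[[[0.97, -0.227, 0, 0, 255], [0.97, -0.227, 0, 0, 255], [0.97, -0.227, 0, 0, 255], [0.95, -0.227, 0, 0, 255], [0, 0, 0.6, 0, 255], [0, 0, 0.6, 0, 255], [0, 0, 0, 0, 255], [0, 0, 0, 0, 255]]]'

```text
time: 22.05
ee_pos: [0.6473, 0.0688, 0.1178]
tcp_rot: [0.915, 0.403, -0.001, 0.0]
ft_force: [0.0, -0.1, -0.3]
gripper_width: 0.0544
```

Run:
```python
from h import *
go([.650,.071,.145],-42.4)
bars("w11",zs=(.06,.119))
s,p,R,a=state()
c=np.array([582,-4.7]);t=np.radians(47.6);y=np.array([np.cos(t),np.sin(t)]);x=np.array([y[1],-y[0]])
print((p[:2]*1000-c)@x,(p[:2]*1000-c)@y)
```

```text
t 22.05 p [0.6473 0.0688 0.1178] toolY deg -42.49 shift units total [ 0.17  0.03 -1.36] min rows 2.0
yaw units -0.01
[ 218  178   83   43 3387] 0.0316 0.06 [658.3  78.9] [26.  46.8] 47.5
[  191   245   129   107 11884] 0.1188 0.119 [639.6  61.8] [55.  53.7] 47.5
[221 358  75  11 512] 0.0593 0.06 [575.9 -10.8] [ 9.  51.4] 47.5
-1.1326591621124715 98.67363754429829
```

View pics/w11.png

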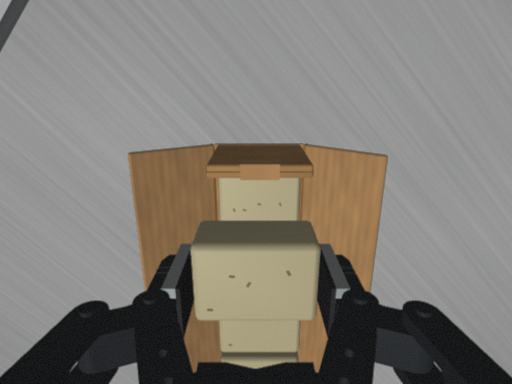

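Run:
```python
from h import *
m=env.camera_model("wrist")
c=np.array([582,-4.7]);t=np.radians(47.6);y=np.array([np.cos(t),np.sin(t)]);x=np.array([y[1],-y[0]])
for uv,z in [((255,247),.119),((255,319),.119),((195,250),.119),((318,250),.119),((218,200),.032),((299,200),.032),((260,177),.062),((209,174),.062),((312,174),.062),((258,351),.06),((222,345),.06),((298,345),.06)]:
    q=ray(m,uv,z)[0,:2]*1000-c;print(uv,(q@x).round(1),(q@y).round(1))
```

```text
(255, 247) -2.0 114.5
(255, 319) -2.0 78.4
(195, 250) -26.8 113.2
(318, 250) 24.1 113.1
(218, 200) -26.8 102.5
(299, 200) 27.6 102.4
(260, 177) 0.9 127.5
(209, 174) -27.7 129.3
(312, 174) 30.0 129.2
(258, 351) -0.1 1.9
(222, 345) -24.7 7.2
(298, 345) 27.2 7.0
```

Emit:
send_rows --motion '[[[0.32, 0.1, 0.5, 0, 255], [0, 0, 0.7, 0, 255], [0, 0, 0.7, 0, 255], [0, 0, 0.5, 0, 255], [0, 0, 0.2, 0, 255], [0, 0, 0, 0, 255], [0, 0, 0, 0, 255]]]'

```text
time: 22.8
ee_pos: [0.6539, 0.0732, 0.0665]
tcp_rot: [0.915, 0.404, 0.0, 0.0]
ft_force: [-0.3, -0.2, -0.4]
gripper_width: 0.0541
```

Run:
```python
from h import *
s,p,R,a=state()
c=np.array([582,-4.7]);t=np.radians(47.6);y=np.array([np.cos(t),np.sin(t)]);x=np.array([y[1],-y[0]])
print(p,a,(p[:2]*1000-c)@x,(p[:2]*1000-c)@y)
p,d=env.capture("side")
cv2.imwrite("pics/s3.png",cv2.resize(p[160:280,120:300,::-1],None,fx=4.4,fy=4.4,interpolation=cv2.INTER_CUBIC))
m=env.camera_model("wrist");p,d=env.capture("wrist");cv2.imwrite("pics/w12.png",p[:,:,::-1])
```

```text
[0.65391994 0.07322933 0.06653895] -42.40098681147127 0.5617293779970719 106.04311828002862
```

View pics/s3.png

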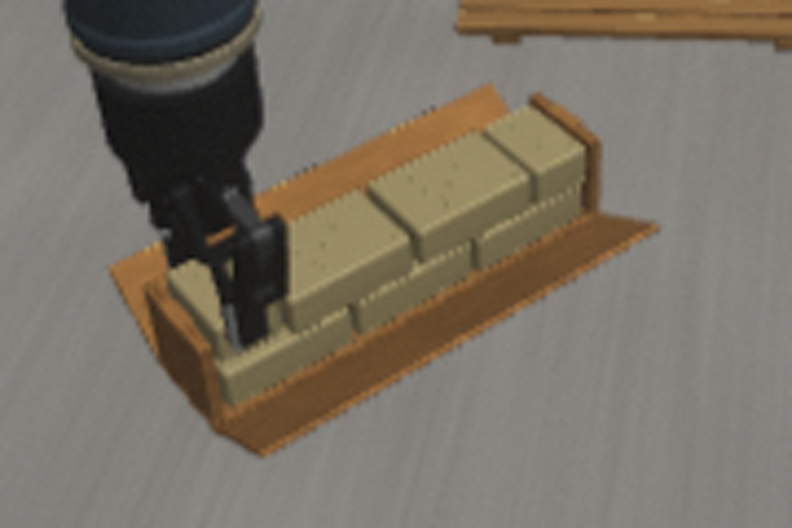

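View pics/w12.png

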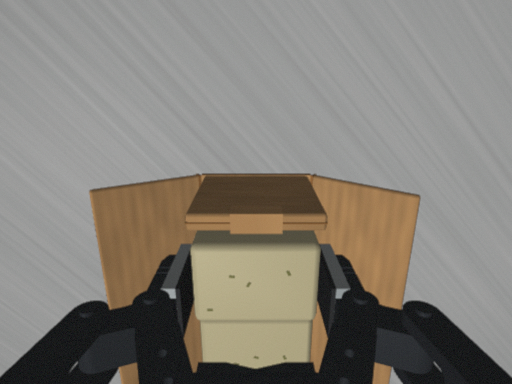

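Run:
```python
from h import *
p=cv2.imread("pics/w12.png");cv2.imwrite("pics/w12z.png",cv2.resize(p[170:370,160:360],None,fx=3,fy=3,interpolation=cv2.INTER_CUBIC))
m=env.camera_model("wrist")
c=np.array([582,-4.7]);t=np.radians(47.6);y=np.array([np.cos(t),np.sin(t)]);x=np.array([y[1],-y[0]])
for uv,z in [((255,247),.068),((255,320),.068),((192,260),.068),((319,260),.068),((257,224),.062),((257,231),.062),((257,322),.06),((201,340),.06),((311,340),.06)]:
    q=ray(m,uv,z)[0,:2]*1000-c;print(uv,(q@x).round(1),(q@y).round(1))
```

```text
(255, 247) -0.2 122.3
(255, 320) -0.2 85.8
(192, 260) -26.5 116.3
(319, 260) 26.5 116.2
(257, 224) 0.6 129.9
(257, 231) 0.6 126.7
(257, 322) 0.7 77.9
(201, 340) -26.5 67.2
(311, 340) 27.0 67.1
```

View pics/w12z.png

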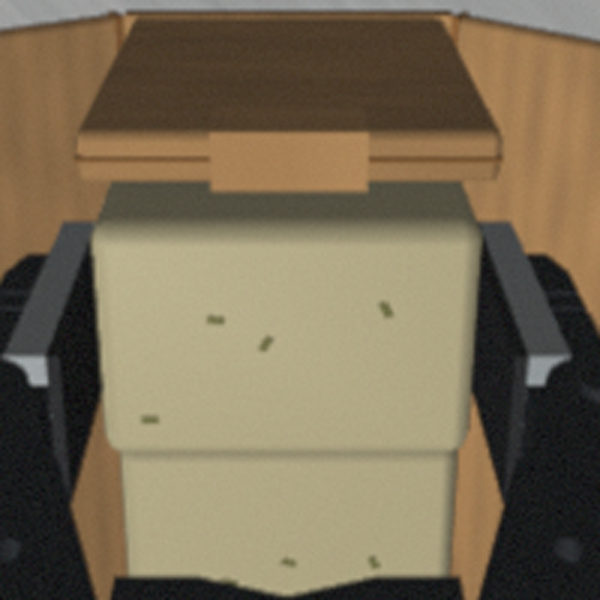

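Emit:
send_rows --motion '[[[-0.06, 0, 0.2, 0, 255], [0, 0, 0.1, 0, 255], [0, 0, 0, 0, 255], [0, 0, 0, 0, 255]]]'

```text
time: 23.3
ee_pos: [0.6529, 0.0725, 0.0603]
tcp_rot: [0.915, 0.404, -0.0, -0.0]
ft_force: [-0.0, 0.4, -0.4]
gripper_width: 0.0541
```

Emit:
send_rows --motion '[[[0, 0, 0.06, 0, 255], [0, 0, 0, 0, 255], [0, 0, 0, 0, 255]]]'

```text
time: 23.6
ee_pos: [0.6529, 0.0726, 0.0591]
tcp_rot: [0.915, 0.404, -0.0, -0.0]
ft_force: [-0.6, 0.1, -0.6]
gripper_width: 0.0541
```

Emit:
send_rows --motion '[[[0, 0, 0.04, 0, 255], [0, 0, 0, 0, 255], [0, 0, 0, 0, 255]]]'

```text
time: 23.9
ee_pos: [0.653, 0.0725, 0.0584]
tcp_rot: [0.915, 0.404, 0.0, 0.0]
ft_force: [0.3, -0.5, 0.2]
gripper_width: 0.0543
```

Emit:
send_rows --motion '[[[0, 0, 0.03, 0, 255], [0, 0, 0, 0, 255], [0, 0, 0, 0, 255]]]'

```text
time: 24.2
ee_pos: [0.653, 0.0725, 0.0583]
tcp_rot: [0.915, 0.404, 0.0, -0.0]
ft_force: [-0.8, 1.1, 5.5]
gripper_width: 0.0547
```

Emit:
send_rows --motion '[[[0, 0, 0.02, 0, 255], [0, 0, 0, 0, 255], [0, 0, 0, 0, 255]]]'

```text
time: 24.5
ee_pos: [0.653, 0.0725, 0.0583]
tcp_rot: [0.915, 0.404, 0.0, -0.0]
ft_force: [-3.5, 1.3, 9.7]
gripper_width: 0.0544
```

Contact; relax slightly and release.

Emit:
send_rows --motion '[[[0, 0, -0.04, 0, 255], [0, 0, 0, 0, 255], [0, 0, 0, 0, 120], [0, 0, 0, 0, 60], [0, 0, 0, 0, 0], [0, 0, 0, 0, 0], [0, 0, 0, 0, 0]]]'

```text
time: 25.2
ee_pos: [0.6529, 0.0725, 0.0579]
tcp_rot: [0.915, 0.404, -0.0, 0.0]
ft_force: [-0.1, 0.8, -0.6]
gripper_width: 0.0852
```

Emit:
send_rows --motion '[[[0, 0, -0.6, 0, 0], [0, 0, -1, 0, 0], [0, 0, -1, 0, 0], [0, 0, -1, 0, 0], [-0.5, 0, -1, 0, 0], [-1, 0, -0.5, 0, 0], [-1, 0, 0, 0, 0], [-0.5, 0, 0, 0, 0]]]'

```text
time: 26.0
ee_pos: [0.6117, 0.0266, 0.1615]
tcp_rot: [0.915, 0.403, 0.0, 0.0]
ft_force: [0.5, -0.4, -0.5]
gripper_width: 0.0857
```

Emit:
send_rows --motion '[[[0, 0, 0, 0, 255], [0, 0, 0, 0, 255]]]'

```text
time: 26.2
ee_pos: [0.6129, 0.029, 0.1602]
tcp_rot: [0.915, 0.404, 0.0, -0.0]
ft_force: [-0.4, 0.2, -0.4]
gripper_width: 0.059
```

Run:
```python
from h import *
bars("w13")
go([.6,.0,.15],-42.4)
```

```text
[ 214   87   84   59 4749] 0.0595 0.06 [651.   71.6] [37.6 54.1] 47.6
[ 217  152   79  102 7659] 0.0595 0.06 [609.3  25. ] [77.8 54.1] 47.6
[ 222  260   70   83 5594] 0.0595 0.06 [552.7 -36.9] [78.4 54.1] 47.3
[ 224  345   63   24 1279] 0.0595 0.06 [515.2 -76.7] [24.9 53.1] 47.6
t 26.25 p [0.613  0.0292 0.16  ] toolY deg -42.34 shift units total [-1.52  0.5   0.5 ] min rows 2.0
yaw units 0.01
```

View pics/w13.png

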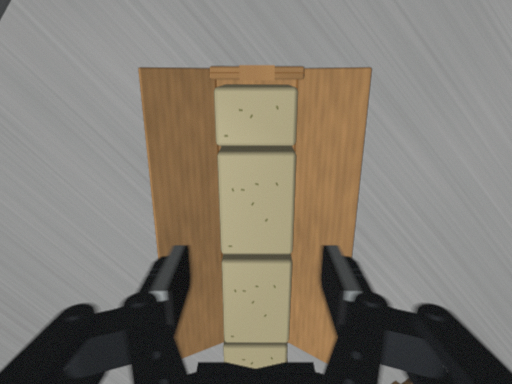

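Emit:
send_rows --motion '[[[-0.5, 1, 0, 0, 255], [-0.5, 1, 0, 0, 255], [-0.5, 1, 0, 0, 255], [-0.5, 1, 0, 0, 255], [-0.3, 1, 0, 0, 255], [0, 0.9, 0.5, 0, 255], [0, 0, 1, 0, 255], [0, 0, 1, 0, 255]]]'

```text
time: 27.05
ee_pos: [0.6696, -0.0851, 0.1091]
tcp_rot: [0.915, 0.404, 0.0, 0.0]
ft_force: [-0.4, 0.8, 0.2]
gripper_width: 0.0001
```

Emit:
send_rows --motion '[[[0, 0, 1, 0, 255], [0, 0, 1, 0, 255], [0, 0, 1, 0, 255], [0, 0, 0.45, 0, 255], [0, 0, 0, 0, 255], [0, 0, 0, 0, 255]]]'

```text
time: 27.65
ee_pos: [0.6691, -0.0853, 0.0415]
tcp_rot: [0.915, 0.404, 0.0, 0.0]
ft_force: [-0.1, -0.2, 1.0]
gripper_width: -0.0002
```

```bash
cat >> h.py <<'E'
def tr(xy):
    c=np.array([582,-4.7]);t=np.radians(47.6);y=np.array([np.cos(t),np.sin(t)]);x=np.array([y[1],-y[0]])
    q=np.array(xy)*1000-c; return (q@x).round(1),(q@y).round(1)
def shot(n,cam="side"):
    p,d=env.capture(cam)
    if cam=="side": p=cv2.resize(p[140:290,110:300],None,fx=4,fy=4,interpolation=cv2.INTER_CUBIC)
    if cam=="top": p=cv2.resize(p[80:220,150:330],None,fx=4,fy=4,interpolation=cv2.INTER_CUBIC)
    cv2.imwrite(f"pics/{n}.png",p[:,:,::-1])
E
python3 - <<'E'
from h import *
s,p,R,a=state();print(p,a,tr(p[:2]),s["gripper_width"]);shot("s4");shot("w14","wrist")
E
```

```text
[ 0.66911808 -0.08526279  0.0415454 ] -42.37195080693799 (np.float64(118.7), np.float64(-0.7)) -0.00017013722986155638
```

View pics/s4.png

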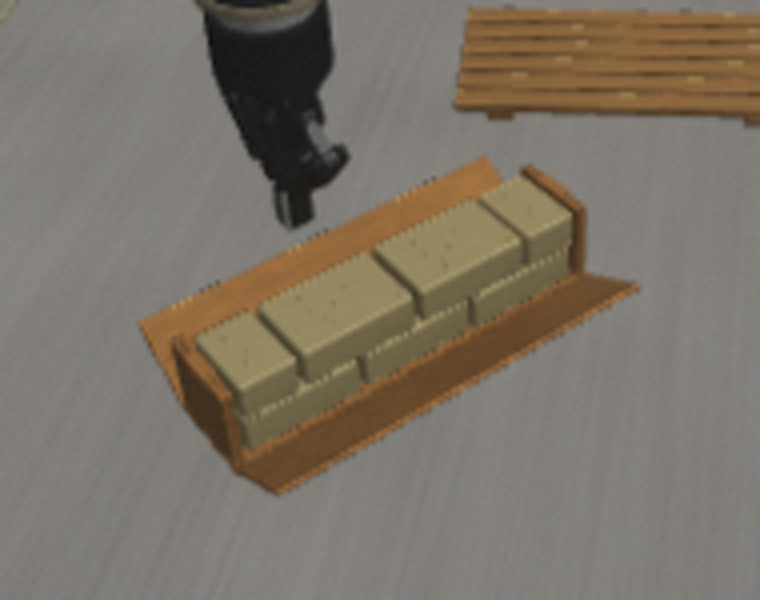

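View pics/w14.png

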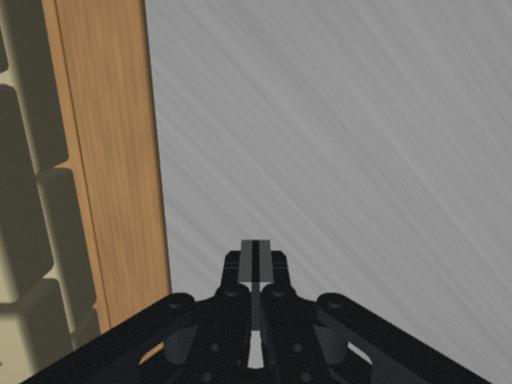

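Run:
```python
import numpy as np
th=np.linspace(.66,1.57,16)
x=32+60*np.cos(th)+2*np.sin(th)+14.5; z=2+60*np.sin(th)+4
print(np.c_[x,z].round(1).tolist());print((np.diff(x)/20).round(2),(np.diff(z)/20).round(2))
th=np.linspace(.50,.66,4);x=32+60*np.cos(th)+2*np.sin(th)+14.5; z=2+60*np.sin(th)+4
print(np.c_[x,z].round(1).tolist());print((np.diff(x)/20).round(2),(np.diff(z)/20).round(2))
```

```text
[[95.1, 42.8], [92.9, 45.6], [90.5, 48.3], [88.0, 50.8], [85.2, 53.1], [82.4, 55.3], [79.4, 57.3], [76.3, 59.0], [73.1, 60.7], [69.8, 62.1], [66.4, 63.2], [62.9, 64.2], [59.4, 65.0], [55.8, 65.6], [52.2, 65.9], [48.5, 66.0]]
[-0.11 -0.12 -0.13 -0.14 -0.14 -0.15 -0.16 -0.16 -0.17 -0.17 -0.17 -0.18
 -0.18 -0.18 -0.18] [0.14 0.13 0.13 0.12 0.11 0.1  0.09 0.08 0.07 0.06 0.05 0.04 0.03 0.02
 0.01]
[[100.1, 34.8], [98.6, 37.5], [96.9, 40.2], [95.1, 42.8]]
[-0.08 -0.08 -0.09] [0.14 0.13 0.13]
```

Emit:
send_rows --motion '[[[0, -0.6, 0, 0, 255], [0, -0.4, 0, 0, 255], [0, -0.1, 0, 0, 255], [0, 0, 0, 0, 255]]]'

```text
time: 28.15
ee_pos: [0.6522, -0.0698, 0.0415]
tcp_rot: [0.915, 0.404, 0.0, -0.0]
ft_force: [-0.2, 0.3, -0.2]
gripper_width: 0.0001
```

Emit:
send_rows --motion '[[[0, -0.12, -0.14, 0, 255], [0, -0.12, -0.13, 0, 255], [0, -0.13, -0.13, 0, 255], [0, -0.14, -0.12, 0, 255], [0, 0, 0, 0, 255]]]'

```text
time: 28.65
ee_pos: [0.6448, -0.0635, 0.052]
tcp_rot: [0.915, 0.404, 0.0, 0.0]
ft_force: [1.0, -0.9, -0.1]
gripper_width: -0.0
```

Run:
```python
from h import *
s,p,R,a=state();print(p,tr(p[:2]));shot("w15","wrist")
```

```text
[ 0.64480739 -0.06353819  0.05203524] (np.float64(86.1), np.float64(-1.1))
```

View pics/w15.png

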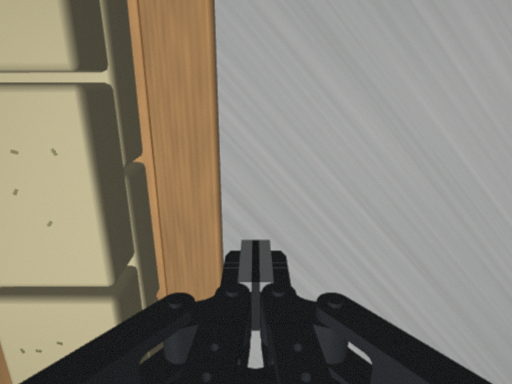

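Emit:
send_rows --motion '[[[0, -0.14, -0.11, 0, 255], [0, -0.15, -0.1, 0, 255], [0, -0.16, -0.09, 0, 255], [0, -0.16, -0.08, 0, 255], [0, -0.17, -0.07, 0, 255], [0, -0.17, -0.06, 0, 255], [0, -0.17, -0.05, 0, 255], [0, -0.18, -0.04, 0, 255]]]'

```text
time: 29.5
ee_pos: [0.6252, -0.0458, 0.0635]
tcp_rot: [0.915, 0.404, -0.0, -0.0]
ft_force: [0.2, -0.3, 0.5]
gripper_width: 0.0001
```

Emit:
send_rows --motion '[[[0, -0.18, -0.03, 0, 255], [0, -0.18, -0.02, 0, 255], [0, 0, 0, 0, 255]]]'

```text
time: 29.8
ee_pos: [0.6197, -0.0406, 0.0644]
tcp_rot: [0.915, 0.404, -0.0, -0.0]
ft_force: [0.6, -0.5, -0.6]
gripper_width: 0.0004
```

Run:
```python
from h import *
s,p,R,a=state();print(p,tr(p[:2]),s["ft_force"]);shot("w16","wrist")
```

```text
[ 0.61968857 -0.04055069  0.06438753] (np.float64(52.0), np.float64(-1.1)) [ 0.5669176  -0.49198304 -0.59791312]
```

View pics/w16.png

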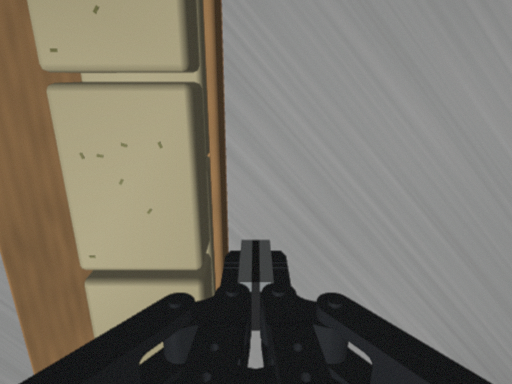

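Emit:
send_rows --motion '[[[0, -0.12, 0, 0, 255], [0, -0.08, 0, 0, 255], [0, 0, 0, 0, 255]]]'

```text
time: 30.15
ee_pos: [0.6171, -0.0384, 0.0644]
tcp_rot: [0.915, 0.404, -0.0, -0.0]
ft_force: [0.7, -0.1, -0.3]
gripper_width: 0.0001
```

Emit:
send_rows --motion '[[[0, -0.05, 0, 0, 255], [0, 0, 0, 0, 255], [0, 0, 0, 0, 255]]]'

```text
time: 30.45
ee_pos: [0.6169, -0.0382, 0.0645]
tcp_rot: [0.915, 0.404, 0.0, 0.0]
ft_force: [2.4, -2.1, -2.1]
gripper_width: 0.0001
```

Emit:
send_rows --motion '[[[0, -0.05, 0, 0, 255], [0, 0, 0, 0, 255], [0, 0, 0, 0, 255]]]'

```text
time: 30.75
ee_pos: [0.6168, -0.0382, 0.0646]
tcp_rot: [0.915, 0.403, 0.001, 0.001]
ft_force: [5.3, -3.0, -3.8]
gripper_width: 0.0001
```

Emit:
send_rows --motion '[[[0, 0.3, 0, 0, 255], [0, 0.7, 0, 0, 255], [0, 0, -1, 0, 255], [0, 0, -1, 0, 255], [0, 0, -1, 0, 255], [0, -0.6, -0.5, 0, 255], [0, -1, 0, 0, 255], [0, -1, 0, 0, 255]]]'

```text
time: 31.55
ee_pos: [0.5908, -0.0145, 0.1344]
tcp_rot: [0.915, 0.404, -0.0, -0.001]
ft_force: [0.0, 0.8, -0.1]
gripper_width: 0.0
```

Emit:
send_rows --motion '[[[0, -1, 0, 0, 255], [0, -1, 0, 0, 255], [0, -1, 0, 0, 255], [0, -1, 0, 0, 255], [0, -1, 0, 0, 255], [0, -1, 0, 0, 255], [0, -0.8, 0, 0, 255], [0, 0, 0.5, 0, 255]]]'

```text
time: 32.35
ee_pos: [0.4896, 0.0784, 0.1245]
tcp_rot: [0.914, 0.405, -0.0, -0.001]
ft_force: [-0.0, -0.2, -0.0]
gripper_width: -0.0001
```

Run:
```python
from h import *
s,p,R,a=state();print(p,tr(p[:2]));shot("w17","wrist")
```

```text
[0.48964846 0.07838155 0.1245219 ] (np.float64(-124.2), np.float64(-0.9))
```

View pics/w17.png

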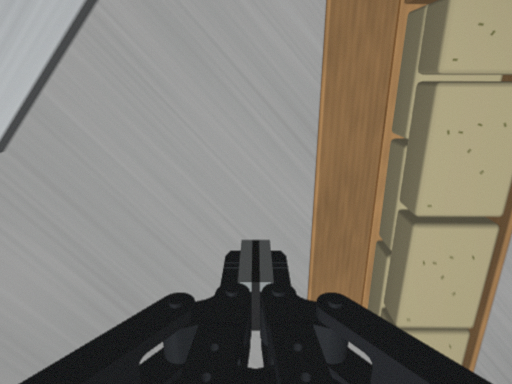

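Emit:
send_rows --motion '[[[0, 0, 1, 0, 255], [0, 0, 1, 0, 255], [0, 0, 1, 0, 255], [0, 0, 1, 0, 255], [0, 0.3, 0.3, 0, 255], [0, 0.5, 0, 0, 255], [0, 0.3, 0, 0, 255], [0, 0, 0, 0, 255]]]'

```text
time: 33.2
ee_pos: [0.5091, 0.0603, 0.0393]
tcp_rot: [0.915, 0.403, 0.001, 0.0]
ft_force: [0.7, 0.2, -0.6]
gripper_width: -0.0003
```

Run:
```python
from h import *
s,p,R,a=state();print(p,tr(p[:2]));shot("w18","wrist")
```

```text
[0.50907313 0.06031202 0.03925275] (np.float64(-97.7), np.float64(-1.2))
```

View pics/w18.png

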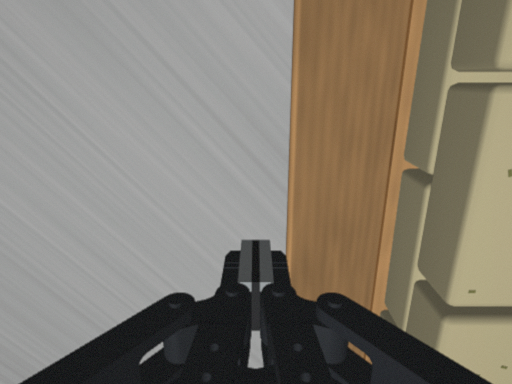

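Emit:
send_rows --motion '[[[0, 0.08, -0.12, 0, 255], [0, 0.08, -0.12, 0, 255], [0, 0.09, -0.12, 0, 255], [0, 0.11, -0.13, 0, 255], [0, 0.12, -0.12, 0, 255], [0, 0.13, -0.12, 0, 255], [0, 0, 0, 0, 255]]]'

```text
time: 33.95
ee_pos: [0.5165, 0.0537, 0.0533]
tcp_rot: [0.915, 0.404, -0.0, -0.001]
ft_force: [-2.4, 3.7, 4.4]
gripper_width: -0.0003
```

Run:
```python
from h import *
s,p,R,a=state();print(p,tr(p[:2]));shot("w19","wrist")
```

```text
[0.5164579  0.05366315 0.0533268 ] (np.float64(-87.8), np.float64(-1.1))
```

View pics/w19.png

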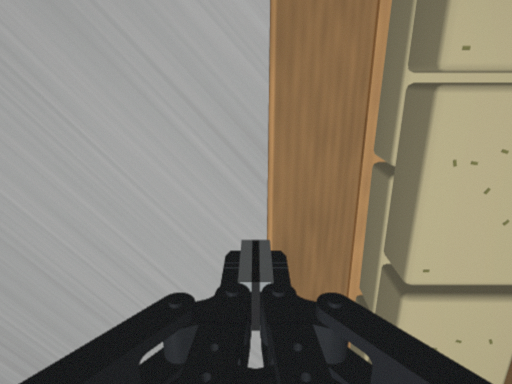

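Run:
```python
from h import *
m=env.camera_model("wrist");p,d=env.capture("wrist");P=pts(m,d)
for v in (20,100,180):
    for u in (268,272,276,290,310,330,350): print(v,u,tr(P[v,u,:2]),(P[v,u,2]*1000).round(1),end=' | ')
    print()
shot("s5")
```

```text
20 268 (np.float64(-82.5), np.float64(106.8)) 0.0 | 20 272 (np.float64(-82.1), np.float64(102.0)) 33.6 | 20 276 (np.float64(-80.7), np.float64(101.8)) 35.4 | 20 290 (np.float64(-74.9), np.float64(102.4)) 30.8 | 20 310 (np.float64(-66.3), np.float64(103.2)) 25.6 | 20 330 (np.float64(-57.1), np.float64(103.9)) 20.3 | 20 350 (np.float64(-88.4), np.float64(81.7)) 176.5 | 
100 268 (np.float64(-82.1), np.float64(69.9)) -0.1 | 100 272 (np.float64(-81.7), np.float64(72.3)) 35.4 | 100 276 (np.float64(-80.1), np.float64(72.3)) 35.4 | 100 290 (np.float64(-73.8), np.float64(71.9)) 29.6 | 100 310 (np.float64(-64.5), np.float64(71.6)) 25.1 | 100 330 (np.float64(-54.4), np.float64(71.2)) 19.0 | 100 350 (np.float64(-43.1), np.float64(70.6)) 10.9 | 
180 268 (np.float64(-82.8), np.float64(37.1)) 32.6 | 180 272 (np.float64(-81.1), np.float64(37.8)) 34.8 | 180 276 (np.float64(-79.3), np.float64(37.4)) 33.6 | 180 290 (np.float64(-72.6), np.float64(36.2)) 29.6 | 180 310 (np.float64(-62.2), np.float64(34.0)) 22.7 | 180 330 (np.float64(-50.9), np.float64(31.9)) 15.7 | 180 350 (np.float64(-38.3), np.float64(29.3)) 7.3 |
```

View pics/s5.png

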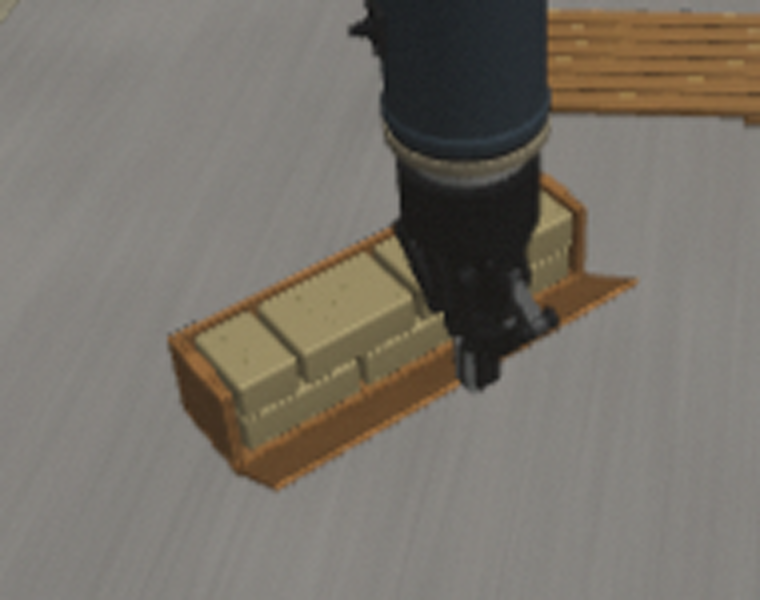

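Emit:
send_rows --motion '[[[0, -0.3, -0.05, 0, 255], [0, -0.6, 0, 0, 255], [0, 0, 0.5, 0, 255], [0, 0, 0.45, 0, 255], [0, 0, 0, 0, 255]]]'

```text
time: 34.6
ee_pos: [0.5032, 0.065, 0.0337]
tcp_rot: [0.915, 0.404, -0.001, -0.0]
ft_force: [0.6, -0.4, -0.2]
gripper_width: -0.0001
```

Emit:
send_rows --motion '[[[0, 0.2, 0, 0, 255], [0, 0.15, 0, 0, 255], [0, 0, 0, 0, 255], [0, 0, 0, 0, 255]]]'

```text
time: 35.0
ee_pos: [0.5092, 0.0602, 0.0352]
tcp_rot: [0.915, 0.403, 0.0, 0.0]
ft_force: [0.2, 0.5, -0.1]
gripper_width: 0.0
```

Run:
```python
from h import *
s,p,R,a=state();print(p,tr(p[:2]),s["ft_force"])
m=env.camera_model("wrist");p,d=env.capture("wrist");P=pts(m,d);cv2.imwrite("pics/w20.png",p[:,:,::-1])
v=150
for u in range(274,400,8): print(u,tr(P[v,u,:2])[0],(P[v,u,2]*1000).round(1),end=' | ')
```

```text
[0.50915572 0.06020934 0.03523716] (np.float64(-97.6), np.float64(-1.2)) [ 0.20666736  0.53562206 -0.06277117]
274 -89.1 -0.7 | 282 -85.4 0.9 | 290 -81.5 0.3 | 298 -82.1 34.9 | 306 -78.8 33.0 | 314 -75.7 32.8 | 322 -71.9 28.9 | 330 -68.2 26.6 | 338 -64.4 24.2 | 346 -61.2 24.4 | 354 -56.3 19.1 | 362 -52.0 16.4 | 370 -47.8 14.3 | 378 -43.2 11.5 | 386 -38.5 8.6 | 394 -33.1 4.4 |
```

View pics/w20.png

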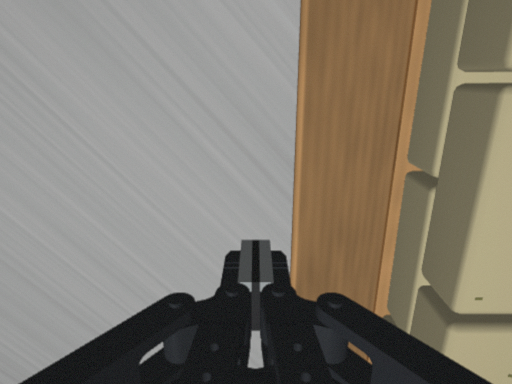

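Emit:
send_rows --motion '[[[0, 0.1, 0, 0, 255], [0, 0, 0, 0, 255], [0, 0, 0, 0, 255]]]'

```text
time: 35.35
ee_pos: [0.5101, 0.0594, 0.0351]
tcp_rot: [0.915, 0.404, -0.0, -0.0]
ft_force: [-2.3, 1.8, 1.0]
gripper_width: -0.0001
```

Emit:
send_rows --motion '[[[0, 0.1, 0, 0, 255], [0, 0, 0, 0, 255], [0, 0, 0, 0, 255]]]'

```text
time: 35.65
ee_pos: [0.5103, 0.0592, 0.0349]
tcp_rot: [0.915, 0.404, -0.001, -0.002]
ft_force: [-5.2, 5.8, 5.3]
gripper_width: -0.0003
```

Emit:
send_rows --motion '[[[0, 0.09, -0.15, 0, 255], [0, 0.1, -0.15, 0, 255], [0, 0.1, -0.14, 0, 255], [0, 0, 0, 0, 255]]]'

```text
time: 36.05
ee_pos: [0.5153, 0.0547, 0.0441]
tcp_rot: [0.915, 0.404, -0.0, -0.001]
ft_force: [-4.1, 3.5, 4.9]
gripper_width: -0.0001
```

```bash
cat >> h.py <<'E'
def walla(n):
    s,p,R,a=state();print(p.round(4),tr(p[:2]),s["ft_force"].round(1))
    m=env.camera_model("wrist");p,d=env.capture("wrist");P=pts(m,d);cv2.imwrite(f"pics/{n}.png",p[:,:,::-1])
    h=cv2.cvtColor(p,cv2.COLOR_RGB2HSV)
    w=(h[...,1]>=95)&(h[...,0]>8)&(h[...,0]<20)&(d>0); w[200:]=False;w[:100]=False
    Q=P[w]; X=np.array([tr(q[:2])[0] for q in Q]);k=(X<-36)&(X>-95)&(Q[:,2]>.004)
    print("edge",X[k].min(),"z",(Q[k,2].max()*1000).round(1),"slope ang",np.arctan(-np.polyfit(X[k],Q[k,2]*1000,1)[0]).round(3))
E
python3 -c "
from h import *
walla('w21')"
```

```text
[0.5153 0.0547 0.0441] (np.float64(-89.3), np.float64(-1.1)) [-4.1  3.5  4.9]
edge -76.3 z 45.6 slope ang 0.743
```

Emit:
send_rows --motion '[[[0, 0.12, -0.16, 0, 255], [0, 0.13, -0.15, 0, 255], [0, 0.14, -0.14, 0, 255], [0, 0.14, -0.13, 0, 255], [0, 0, 0, 0, 255]]]'

```text
time: 36.6
ee_pos: [0.5248, 0.0459, 0.0559]
tcp_rot: [0.915, 0.403, 0.001, 0.001]
ft_force: [-0.6, 0.4, 0.1]
gripper_width: 0.0002
```

```bash
python3 -c "
from h import *
walla('w22')"
```

```text
[0.5248 0.0459 0.0559] (np.float64(-76.3), np.float64(-1.2)) [-0.6  0.4  0.1]
edge -62.6 z 55.6 slope ang 1.025
```

Emit:
send_rows --motion '[[[0, 0.16, -0.1, 0, 255], [0, 0.16, -0.09, 0, 255], [0, 0.17, -0.08, 0, 255], [0, 0.17, -0.06, 0, 255], [0, 0.17, -0.05, 0, 255], [0, 0.17, -0.03, 0, 255], [0, 0.17, -0.02, 0, 255], [0, 0, 0, 0, 255]]]'

```text
time: 37.45
ee_pos: [0.5418, 0.0304, 0.0642]
tcp_rot: [0.915, 0.403, 0.0, 0.0]
ft_force: [-0.1, 0.3, -0.6]
gripper_width: -0.0004
```

```bash
python3 -c "
from h import *
walla('w23')"
```

```text
[0.5418 0.0304 0.0642] (np.float64(-53.3), np.float64(-1.1)) [-0.1  0.3 -0.6]
edge -40.1 z 63.4 slope ang 0.066
```

View pics/w23.png

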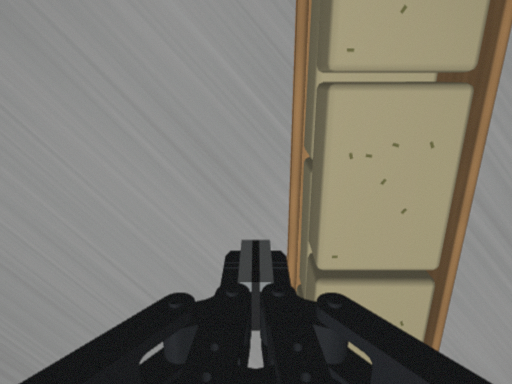

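Emit:
send_rows --motion '[[[0, 0.15, 0, 0, 255], [0, 0.08, 0, 0, 255], [0, 0, 0, 0, 255]]]'

```text
time: 37.8
ee_pos: [0.5449, 0.0276, 0.0641]
tcp_rot: [0.915, 0.404, 0.0, 0.0]
ft_force: [0.4, 0.2, 0.4]
gripper_width: 0.0003
```

Emit:
send_rows --motion '[[[0, 0.05, 0, 0, 255], [0, 0, 0, 0, 255], [0, 0, 0, 0, 255]]]'

```text
time: 38.1
ee_pos: [0.5454, 0.0271, 0.0641]
tcp_rot: [0.915, 0.404, 0.0, 0.0]
ft_force: [-0.3, 1.0, 0.4]
gripper_width: 0.0001
```

Emit:
send_rows --motion '[[[0, 0.05, 0, 0, 255], [0, 0, 0, 0, 255], [0, 0, 0, 0, 255]]]'

```text
time: 38.4
ee_pos: [0.5462, 0.0265, 0.0641]
tcp_rot: [0.915, 0.404, 0.0, 0.0]
ft_force: [-0.2, 0.3, 0.6]
gripper_width: 0.0
```

Emit:
send_rows --motion '[[[0, 0.05, 0, 0, 255], [0, 0, 0, 0, 255], [0, 0, 0, 0, 255]]]'

```text
time: 38.7
ee_pos: [0.5467, 0.026, 0.0641]
tcp_rot: [0.915, 0.404, -0.0, -0.0]
ft_force: [-0.7, 0.9, 1.4]
gripper_width: -0.0001
```

Emit:
send_rows --motion '[[[0, 0.05, 0, 0, 255], [0, 0, 0, 0, 255], [0, 0, 0, 0, 255]]]'

```text
time: 39.0
ee_pos: [0.5468, 0.0258, 0.064]
tcp_rot: [0.915, 0.404, -0.001, -0.001]
ft_force: [-4.1, 3.5, 3.6]
gripper_width: 0.0001
```

Stop reached (force rises with no travel). Back off and look.

Emit:
send_rows --motion '[[[0, -0.3, 0, 0, 255], [0, -0.8, 0, 0, 255], [0, 0, -1, 0, 255], [0, 0, -1, 0, 255], [0, 0, -1, 0, 255], [0, 0, -1, 0, 255], [0, 0.5, -1, 0, 255], [0, 1, 0, 0, 255]]]'

```text
time: 39.8
ee_pos: [0.5536, 0.0213, 0.1662]
tcp_rot: [0.915, 0.405, 0.002, -0.0]
ft_force: [-0.3, 1.0, -0.4]
gripper_width: -0.0002
```

Emit:
send_rows --motion '[[[-0.3, 1, 0, 0, 255], [-0.5, 0.9, 0, 0, 255], [-0.3, 0, 0, 0, 255], [0, 0, 0, 0, 255]]]'

```text
time: 40.2
ee_pos: [0.5655, -0.0223, 0.1639]
tcp_rot: [0.915, 0.403, -0.0, -0.0]
ft_force: [-0.9, -0.2, 0.1]
gripper_width: -0.0003
```

Run:
```python
from h import *
s,p,R,a=state();print(p,tr(p[:2]))
bars("w24");shot("s6")
for q in [(.651,.0716),(.6093,.025),(.5527,-.0369)]: print(tr(q))
```

```text
[ 0.56549887 -0.02232561  0.16390031] (np.float64(-0.3), np.float64(-24.1))
[ 211    0   89   34 2953] 0.0595 0.06 [643.9  64.4] [18.1 53.3] 47.5
[  214    38    85   126 10125] 0.0595 0.06 [609.4  25.4] [80.3 53.6] 47.6
[ 220  171   74   96 5593] 0.0596 0.06 [552.5 -36.8] [76.9 53.6] 47.5
(np.float64(-0.5), np.float64(102.9))
(np.float64(0.1), np.float64(40.3))
(np.float64(0.1), np.float64(-43.5))
```

View pics/w24.png

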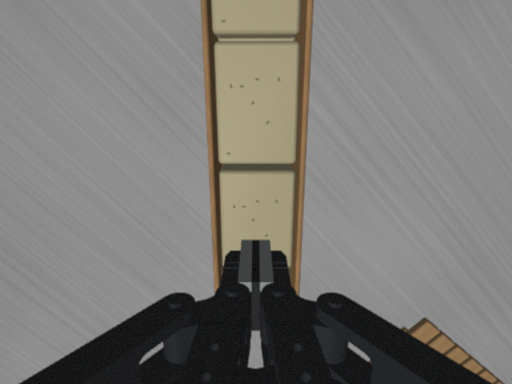

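View pics/s6.png

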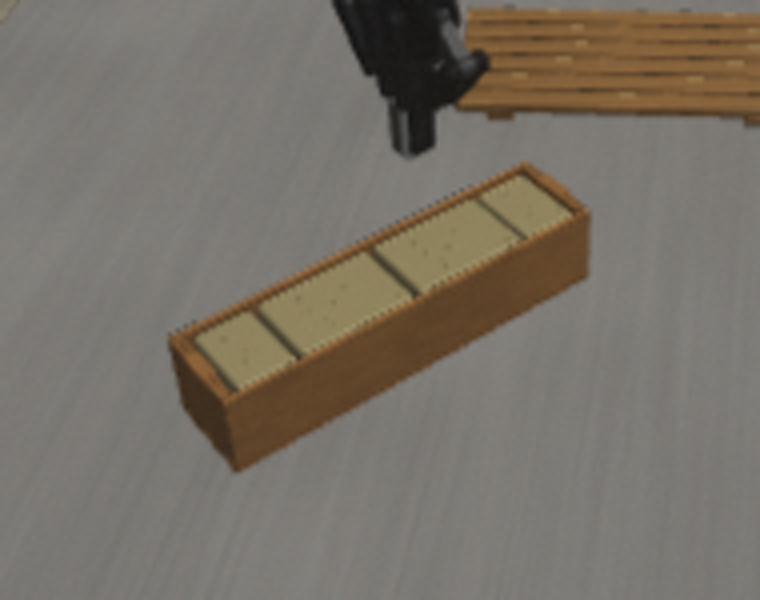

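```bash
python3 -c "
from bench import env
print(env.close_job(), env.state()['time'])"
```

```text
the job is handed in; nothing more can be done
the job is handed in; nothing more can be done
```

I laid the full bar and the half bar flat in the second course, pressed both side walls up to their stops, and handed the job in. The last clock reading before that was about 40 s of the 72 s.

**Bars:** The last camera checks put the full bar at about tray y = 40 mm and within 1 mm of the middle line. The half bar was at about y = 103 mm and x = -0.5 mm, measured before the walls were folded. Both tops read about 60 mm high, and both lay within 1° of the tray's line. laid_full had not moved measurably. The other laid bars looked in place but were not measured again.

**Walls:** Both stopped moving and the push force rose to about 6 N, which I took as the stops. The last side and wrist pictures show both upright, but I did not measure the final wall angles.

**What did not go cleanly:**
- The first push on wall_a slipped onto its edge, with about 6 N on the tool. I backed off and started again lower, and the wall then rose normally.
- The views disagreed by 2–4 mm on where the tray was while I lined up the full bar, so I corrected from a closer view before setting it down.
- I never went near the bottle, jar or tin, and did not check them again at the end.

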